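Load a spice rack and press the tins flush

TASK

Load the spice rack: starting at pocket 1 and going up in number, set every tin that is on the counter upright in the pocket of its own colour (red 1, yellow 2, green 3, blue 4, white 5), leaving the pockets of missing tins empty. Then pull the sprung presser out of its caddy and, starting over pocket 1, sweep its sole flat along the deck to pocket 5 and back again to pocket 1 under steady pressure, with its spring partly squeezed, so that every tin ends up flush with the deck. Finally stand the presser back upright in its caddy, let go, and leave the mug and the two jars where they are.

Things in the scene. Friction and masses are not known exactly. Their poses are not given: they have to be found in the camera images.
- rack: pale wooden spice rack, fixed, 100 (x) by 352 (y) by 68 mm high; origin under its centre, y along its row of five pockets, z up. Its flat deck is at z = 68 mm. The pockets are 56 mm square, on x = 0 at y = 124, 62, 0, -62, -124 mm (1 to 5), with 6 mm walls between them and 22 mm rails along both sides; each is marked with its colour and with 1 to 5 black dots
- pocket1 (a point): centre of the mouth of pocket 1 (red), at deck height, at the rack's +y end. In every pocket a cork pad, its top 16 mm above the table, is held by friction: a tin let in stands on it, 8 mm proud of the deck. Pushed with over 6 N or so the pad sinks, by up to 11 mm, and stays there; a flat sole run along the deck leaves the tins flush (underside at 8 mm)
- pocket2 (a point): centre of the mouth of pocket 2 (yellow), at deck height; otherwise as pocket 1
- pocket3 (a point): centre of the mouth of pocket 3 (green), at deck height; otherwise as pocket 1
- pocket4 (a point): centre of the mouth of pocket 4 (blue), at deck height; otherwise as pocket 1
- pocket5 (a point): centre of the mouth of pocket 5 (white), at deck height; otherwise as pocket 1
- tin_red: loose red spice tin with a steel band, round, 50 mm in diameter and 60 mm tall, about 70 g; origin at the centre of its underside, z up. May be absent
- tin_yellow: loose yellow spice tin with a steel band, round, 50 mm in diameter and 60 mm tall, about 70 g; origin at the centre of its underside, z up. May be absent
- tin_green: loose green spice tin with a steel band, round, 50 mm in diameter and 60 mm tall, about 70 g; origin at the centre of its underside, z up. May be absent
- tin_blue: loose blue spice tin with a steel band, round, 50 mm in diameter and 60 mm tall, about 70 g; origin at the centre of its underside, z up. May be absent
- tin_white: loose white spice tin with a steel band, round, 50 mm in diameter and 60 mm tall, about 70 g; origin at the centre of its underside, z up. May be absent
- caddy: grey open-topped box, fixed, 104 (x) by 92 (y) by 55 mm high outside, walls and floor 5 mm (inside 94 by 82 mm); origin under its centre. The presser stands in it, x along x
- presser: handle of the sprung presser, the hand tool standing in the caddy: an upright black grip 34 (x) by 24 mm (y), from 56 to 130 mm above the origin, which is the centre of the sole's underside with the spring slack; z up towards the grip. 0.22 kg in all
- sole: orange sole of the presser, sliding up to the grip against a spring (4.5 N at first, plus 0.9 N per mm, stop at 16 mm, 19 N). Origin: centre of its flat underside, the presser's own when slack; axes as the presser's. 76 mm wide (x); slippery; along y 28 mm of flat, then ends rising at 28 degrees, about 69 mm overall: swept along y it rides over tins 8 mm proud
- mug: green mug, 76 mm across, 90 mm tall, bystander, loose; origin under its centre
- jam_jar: amber jam jar, 72 mm across, 100 mm tall, bystander, loose; origin under its centre
- sugar_jar: white sugar jar with a wooden lid, 84 mm across, 110 mm tall, bystander, loose; origin under its centre
Not all that is in view belongs to the job. Several things look just like the tin_white: the one meant starts nearest to the robot's base.

How it is judged:
By the outcome, as a careful person would: the job done as asked, in the order asked, and still so for the second after the job is handed in, with the robot touching nothing.
Of tin_red, tin_yellow, tin_green, tin_blue, tin_white only 3 to 5 are there at a start; the rules pass over those that are not, and their reading is None.
At some moment in a run one of tin_red, tin_yellow, tin_green, tin_blue, tin_white may be knocked a few centimetres aside while the robot is not near it.
It also fails if it takes over 200 s, if anything falls off the work surface, if the arm or the gripper's body presses on something with over 40 N, if the wrist force passes 120 N, or if a joint passes its speed limit or range.

ROBOT

A 6-joint arm with a two-finger parallel gripper is mounted at the origin on the work surface. World frame = base frame: x ahead of the robot, y to its left, z up, the work surface at z = 0. Lengths are in m, angles in degrees, forces in N, time in s.
With the tool pointing down it reaches from about 0.35 to 0.875 m from the base axis. Payload 4.2 kg.
Tool frame: the origin (TCP) lies midway between the tips of the shut fingers; the grasp point (between the pads) lies r.pinch_z behind it (r.pinch_z is the distance from the TCP to the grasp point, in m); z points along the fingers, y is the direction in which the jaws open and shut (so a half turn about z gives the same grasp; the last joint's range is limited). The gripper opens to 87 mm and grips with 3 to 60 N. Pads are 19 mm wide; open, the fingers measure 117 mm over their backs; the gripper's body (75 mm by 190 mm) begins 51 mm behind the grasp point.
Start: joints at [81.222, 22.042, 0.453, 0, -68.411, -14.817], TCP at [0.25, 0.573, 0.223] pointing down, gripper open.
Joint ranges: [-179.83, 179.83], [-69.29, 118.12], [-61.27, 80.66], [-181.25, 117.63], [-171.15, -9.14], [-177.46, 177.46]. Speed limits (degrees/s): [159.86, 159.86, 180, 180, 180, 180].

INTERFACE

Orientations are given as a 3x3 rotation matrix whose columns are the frame's x, y, z axes.
In Python, from station import r gives the robot as it stands. The module is installed in compiled form; this text tells all that it offers.
- The arm moves only by the tool play_rows, never from a script. Its argument "deltas" is a list of rows, each a list of 7 numbers: the shift along the tool's x, y, z in units of 25 mm (1.0 is 25 mm), then the turn, a rotation vector about the tool's x, y, z in units of 5 degrees (1.0 is 5 degrees), then the finger opening in mm, from 0 to 87. In form: [[tx, ty, tz, wx, wy, wz, fingers], ...]. A call has 1 to 12 rows; each row is the pose to reach, as a shift and turn from the pose commanded when the call began, along the tool's axes at that moment; what a row does not reach only later rows make up. A row lasts 1/10 s, in which the tool goes at most 50 mm and 8.59 degrees, less where a joint would pass 70% of its speed; a pose out of reach is approached as far as the arm can. A call with a gripper value outside its range is refused whole. The fingers move at their own pace and stop on an object; the grip force is fixed at half the most. Time passes only in rows, so rows that repeat a pose let the fingers close. It gives the time, the measured TCP pose, the force and the opening at its end, in the units of the state.
- r.sense(): the state, without advancing time (a new reading comes with each control period).
- r.capture(name): name is "scene" or "top"; returns a dict with "pixels" (420x560x3 uint8, red, green, blue), "camera_matrix" (3x3 intrinsics, pixels), "R" (3x3) and "t" (3): a world point X has camera coordinates R X + t. Camera axes: x right, y down, z forward; pixel columns grow to the right and rows downward; lengths in m; the calibration is good to about 2 mm. A picture is of the moment at which its call begins. There is no depth.
- r.finish_job(): hands the job in, once; it reports no verdict.
Trained networks look in the newest picture that a camera, given by its name, has taken for a name from the list of things; names that differ only in an ending like _2 or _b are one class to them, and where a whole thing is asked for, a point or a joint stands for the part that bears it (a point fixed in the world has none). Each returns a list of dicts, best first, with "score" (0 to 1); they miss things now and then, are a little off and sometimes report something else, mostly with a low value. They report only what shows in the picture. A call takes as long as a camera call. They do not tell look-alikes from the thing itself.
- r.spot_in(camera, target): "centre" ([x, y, z] in m, in world coordinates, good to about 4 mm: the middle of the surface that is visible of it).
- r.cut_out(camera, target): "region" (420x560 bool, what is visible of it).
The state is a dict: "time_s": time; "joints": joint angles; "joint_velocities": joint speeds; "effort": joint torques, N m; "tcp_pos": TCP position; "ee_rot": TCP orientation; "wrist_force": force on the tool from outside, world axes, zero at the start; "moment": the same for the moment, N m; "gripper_width": opening from 0.0 (shut) to 1.0 (fully open).
Only numpy, scipy, OpenCV 4.12 (cv2) and the standard library are available. Lean on these libraries where they do the work, as an engineer would, in place of code of your own. Each camera call takes 0.05 s, during which the arm holds its last target.

## Working session

There is one attempt and no reset: what is moved stays moved. The work goes in short steps, Python scripts to look and compute and a tool call to move; the robot and the scene stay as the last step left them, time stands still between calls to the robot, and variables do not carry over. Pictures are saved under pics/ and viewed, and the job is handed in when it is done.

Besides the shell and the picture viewer there is one more tool, called after "Emit:" as a command line: name --pt "numbers of a row" for each row, then --argument value for the rest. play_rows: Moves the arm, as the interface text tells. Its arguments: {"type":"object","properties":{"deltas":{"type":"array","items":{"type":"array","items":{"type":"number"}}}},"required":["deltas"]}

```bash
mkdir -p pics; cat > h.py <<'E'
from station import r
import numpy as np, cv2
def snap(n,fn):
    c=r.capture(n); cv2.imwrite('pics/'+fn,c['pixels'][:,:,::-1]); return c
def proj(c,X):
    p=c['camera_matrix']@(c['R']@np.array(X)+c['t']); return p[:2]/p[2]
def unproj(c,uv,z):
    d=c['R'].T@np.linalg.inv(c['camera_matrix'])@np.array([uv[0],uv[1],1.0]); o=-c['R'].T@c['t']
    return o+d*(z-o[2])/d[2]
E
python3 - <<'E'
from h import *
s=r.sense(); print({k:np.round(v,3).tolist() for k,v in s.items()}, r.pinch_z)
for n in ('scene','top'):
    c=snap(n,n+'0.png'); print(n,np.round(-c['R'].T@c['t'],3),np.round(c['R'],2).tolist())
    for t in 'rack tin_red tin_yellow tin_green tin_blue tin_white caddy presser sole mug jam_jar sugar_jar'.split():
        print(t,[(round(d['score'],2),np.round(d['centre'],3).tolist(),np.round(proj(c,d['centre'])).tolist()) for d in r.spot_in(n,t)])
E
```

```text
{'time_s': 0.0, 'joints': [81.221, 22.092, 0.379, -0.029, -68.412, -14.815], 'joint_velocities': [0.098, 0.069, 0.038, -0.039, 0.122, -0.024], 'effort': [0.001, -39.067, 18.74, 4.22, 0.011, -0.0], 'tcp_pos': [0.25, 0.572, 0.221], 'ee_rot': [[0.916, -0.4, -0.001], [-0.4, -0.916, -0.002], [0.0, 0.002, -1.0]], 'wrist_force': [-1.028, -0.383, -1.083], 'moment': [-0.025, 0.034, -0.003], 'gripper_width': 1.002} 0.0187
scene [1.108 0.882 1.121] [[-0.84, 0.55, -0.0], [0.41, 0.62, -0.67], [-0.37, -0.56, -0.74]]
rack [(0.88, [0.492, 0.026, 0.053], [291.0, 193.0])]
tin_red [(0.86, [0.664, -0.18, 0.051], [205.0, 175.0])]
tin_yellow []
tin_green [(0.64, [0.66, -0.055, 0.051], [227.0, 199.0])]
tin_blue [(0.94, [0.53, 0.317, 0.055], [343.0, 265.0])]
tin_white [(0.79, [0.724, 0.255, 0.062], [267.0, 282.0]), (0.74, [0.739, 0.028, 0.058], [217.0, 227.0]), (0.64, [0.657, 0.093, 0.051], [255.0, 232.0]), (0.59, [0.684, 0.328, 0.061], [297.0, 295.0])]
caddy [(0.75, [0.475, -0.312, 0.033], [237.0, 134.0])]
presser [(0.71, [0.785, -0.095, 0.06], [181.0, 206.0]), (0.59, [0.466, -0.33, 0.084], [236.0, 118.0])
[... 702 characters left out ...]
31, 0.057], [200.0, 232.0])]
tin_white [(0.82, [0.674, 0.308, 0.055], [201.0, 173.0]), (0.58, [0.724, 0.018, 0.062], [312.0, 151.0]), (0.57, [0.71, 0.239, 0.059], [227.0, 158.0]), (0.56, [0.642, 0.089, 0.059], [285.0, 183.0])]
caddy [(0.56, [0.449, -0.332, 0.035], [450.0, 254.0])]
presser [(0.65, [0.461, -0.33, 0.021], [447.0, 249.0]), (0.16, [0.488, -0.011, 0.07], [326.0, 241.0])]
sole [(0.72, [0.462, -0.332, 0.016], [447.0, 249.0])]
mug [(0.58, [0.791, -0.124, 0.046], [364.0, 126.0]), (0.46, [0.448, -0.334, 0.035], [451.0, 255.0])]
jam_jar [(0.82, [0.765, 0.132, 0.101], [267.0, 132.0])]
sugar_jar [(0.79, [0.365, 0.456, 0.113], [135.0, 296.0]), (0.46, [0.491, -0.007, 0.07], [325.0, 240.0])]
```

View pics/scene0.png

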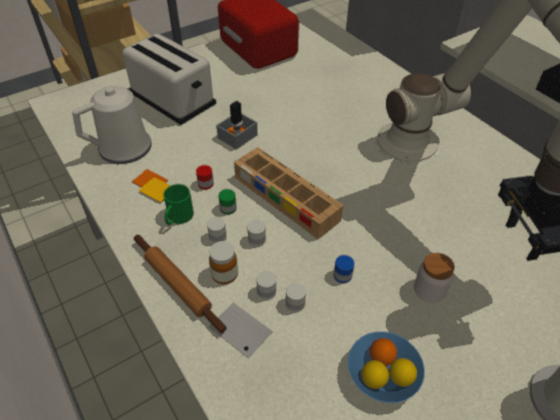

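View pics/top0.png

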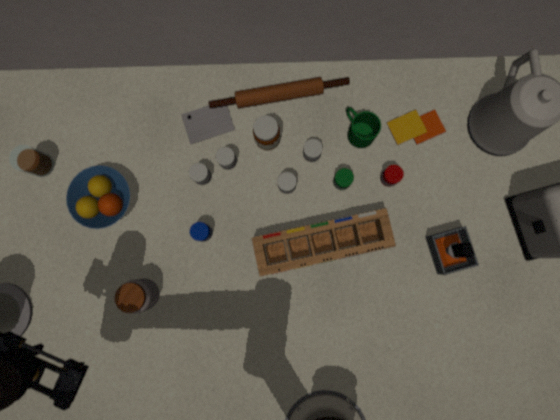

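The red, green and blue tins are standing at top pixels (392,175), (344,178) and (200,232), and I see no yellow tin. The white candidates in the top view are (201,173), (227,158), (312,151) and (287,181). The last one is nearest the base, at 0.65 m against at least 0.72 m for the others. I'll confirm that in an enlarged crop and fit the rack.

```bash
python3 - <<'E'
import cv2
a=cv2.imread('pics/top0.png'); cv2.imwrite('pics/topz.png',cv2.resize(a[130:280,240:480],None,fx=3.3,fy=3.3,interpolation=cv2.INTER_CUBIC))
a=cv2.imread('pics/scene0.png'); cv2.imwrite('pics/scz.png',cv2.resize(a[90:310,180:380],None,fx=2.7,fy=2.7,interpolation=cv2.INTER_CUBIC))
E
```

```text
(no output)
```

View pics/topz.png

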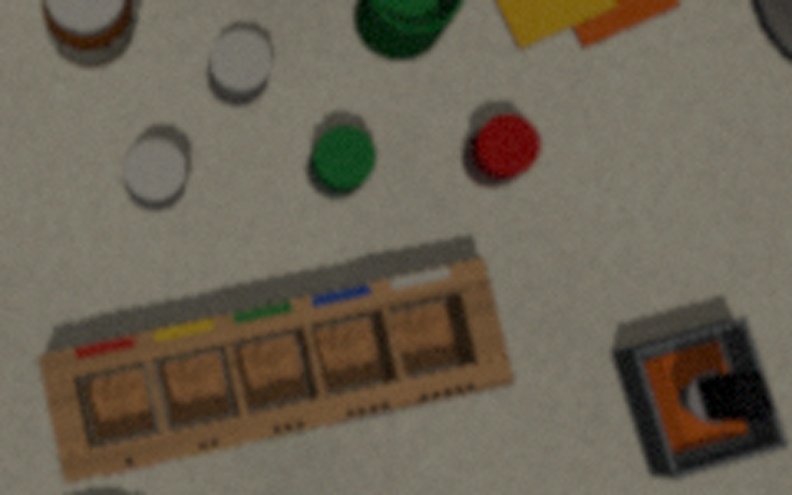

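View pics/scz.png

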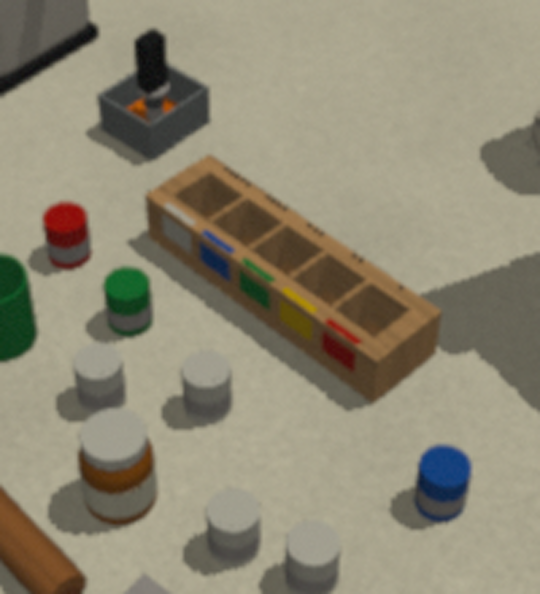

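```bash
cat >> h.py <<'E'
from scipy.optimize import minimize
def boxpts(lx,ly,z0,z1): return np.array([[a*lx/2,b*ly/2,z] for a in(-1,1) for b in(-1,1) for z in(z0,z1)])
def cyl(d,z0,z1):
    t=np.linspace(0,2*np.pi,40,endpoint=False); return np.array([[d/2*np.cos(a),d/2*np.sin(a),z] for a in t for z in(z0,z1)])
def place(P,p):
    x,y,w=p; c,s=np.cos(w),np.sin(w); return P@np.array([[c,s,0],[-s,c,0],[0,0,1]])+[x,y,0]
def sil(c,P,S=4):
    uv=np.array([proj(c,X) for X in P]); h=cv2.convexHull(((uv+.5)*S*16).astype(np.int32))
    m=np.zeros((420*S,560*S),np.uint8); cv2.fillConvexPoly(m,h,255,cv2.LINE_8,4)
    return cv2.resize(m,(560,420),interpolation=cv2.INTER_AREA)/255.
def fit(views,P,p0,yaw=True):
    p0=np.array(p0,float)
    def cost(q):
        p=p0+np.array([q[0]*.01,q[1]*.01,(q[2]*.1 if yaw else 0)])
        k=0
        for c,m in views:
            s=sil(c,place(P,p)); k+=1-np.minimum(s,m).sum()/np.maximum(s,m).sum()
        return k
    n=3 if yaw else 2
    o=minimize(cost,np.zeros(n),method='Nelder-Mead',options=dict(initial_simplex=np.vstack([np.zeros(n),np.eye(n)]),xatol=.01,fatol=1e-4))
    q=o.x; return p0+np.array([q[0]*.01,q[1]*.01,(q[2]*.1 if yaw else 0)]),o.fun
def mask(cam,t,near=None,c=None):
    L=r.cut_out(cam,t)
    if near is not None:
        def ds(d):
            v,u=np.nonzero(d['region']); return np.hypot(u.mean()-near[0],v.mean()-near[1])
        L=sorted(L,key=ds)
    return L[0]['region'].astype(float) if L else None
E
cat > fit1.py <<'E'
from h import *
import math
C={n:r.capture(n) for n in('scene','top')}
def go(name,P,p0,z,yaw=True,cams=('scene','top')):
    for cs in [(k,) for k in cams]+[tuple(cams)]:
        V=[(C[k],m) for k in cs if (m:=mask(k,name,proj(C[k],[p0[0],p0[1],z]))) is not None]
        if V:
            p,f=fit(V,P,p0,yaw); print(name,cs,np.round(p[:2],4),round(math.degrees(p[2]),2),round(f,3))
go('rack',boxpts(.1,.352,0,.068),[.48,-.01,math.radians(12)],.04)
go('caddy',boxpts(.104,.092,0,.055),[.455,-.33,math.radians(12)],.04)
T=cyl(.05,0,.06)
for n,p in dict(tin_red=(.655,-.187),tin_green=(.651,-.063),tin_blue=(.52,.31),tin_white=(.645,.089)).items(): go(n,T,[*p,0],.03,False)
go('mug',cyl(.076,0,.09),[.785,-.11,0],.045,False)
go('jam_jar',cyl(.072,0,.1),[.775,.14,0],.05,False)
go('sugar_jar',cyl(.084,0,.11),[.37,.47,0],.05,False)
E
python3 fit1.py
```

```text
rack ('scene',) [ 0.4878 -0.006 ] 11.16 0.027
rack ('top',) [ 0.4862 -0.0023] 10.92 0.022
rack ('scene', 'top') [ 0.4867 -0.0036] 11.0 0.06
caddy ('scene',) [ 0.4593 -0.3417] 16.15 0.285
caddy ('top',) [ 0.4578 -0.3369] 14.36 0.494
caddy ('scene', 'top') [ 0.4584 -0.3381] 13.39 0.801
tin_red ('scene',) [ 0.6605 -0.1963] 0.0 0.117
tin_red ('top',) [ 0.6574 -0.1907] 0.0 0.089
tin_red ('scene', 'top') [ 0.6597 -0.1929] 0.0 0.262
tin_green ('scene',) [ 0.6538 -0.0672] 0.0 0.058
tin_green ('top',) [ 0.6523 -0.0633] 0.0 0.097
tin_green ('scene', 'top') [ 0.6536 -0.0648] 0.0 0.201
tin_blue ('scene',) [0.5217 0.3104] 0.0 0.077
tin_blue ('top',) [0.5207 0.3136] 0.0 0.097
tin_blue ('scene', 'top') [0.521  0.3116] 0.0 0.205
tin_white ('scene',) [0.6473 0.0825] 0.0 0.051
tin_white ('top',) [0.6466 0.0868] 0.0 0.134
tin_white ('scene', 'top') [0.648  0.0843] 0.0 0.235
mug ('scene',) [ 0.7817 -0.1235] 0.0 0.086
mug ('top',) [ 0.78 -0.12] 0.0 0.131
mug ('scene', 'top') [ 0.7818 -0.1215] 0.0 0.228
jam_jar ('scene',) [0.7806 0.1346] 0.0 0.097
jam_jar ('top',) [0.7755 0.1349] 0.0 0.09
jam_jar ('scene', 'top') [0.7788 0.1349] 0.0 0.21
sugar_jar ('scene',) [0.3616 0.4699] 0.0 0.104
sugar_jar ('top',) [0.3631 0.4657] 0.0 0.176
sugar_jar ('scene', 'top') [0.3606 0.4695] 0.0 0.283
```

```bash
cat > mv.py <<'E'
# usage: mv.py x y z yaw_y(deg, world direction of tool y)  -> total delta from cmd pose in row units ; mv.py set d1..d6 records
import sys,json,os,numpy as np
from scipy.spatial.transform import Rotation as Ro
F='cmd.json'
def load():
    if os.path.exists(F):
        d=json.load(open(F)); return np.array(d['p']),np.array(d['R'])
    y=np.radians(-113.595); Y=np.array([np.cos(y),np.sin(y),0]); Z=np.array([0,0,-1.]); X=np.cross(Y,Z)
    return np.array([.25,.573,.223]),np.array([X,Y,Z]).T
def RR(yaw):
    y=np.radians(yaw); Y=np.array([np.cos(y),np.sin(y),0]); Z=np.array([0,0,-1.]); return np.array([np.cross(Y,Z),Y,Z]).T
def delta(p,R):
    p0,R0=load(); t=R0.T@(np.array(p)-p0)/.025; w=Ro.from_matrix(R0.T@R).as_rotvec(degrees=True)/5
    return np.round(t,2),np.round(w,2)
def record(d):
    p0,R0=load(); p=p0+R0@np.array(d[:3])*.025; R=R0@Ro.from_rotvec(np.array(d[3:6])*5,degrees=True).as_matrix()
    json.dump(dict(p=p.tolist(),R=R.tolist()),open(F,'w')); return p,R
if __name__=='__main__':
    a=[float(v) for v in sys.argv[2:]] if sys.argv[1] in('set','to') else None
    if sys.argv[1]=='set':
        from station import r
        p,R=record(a); s=r.sense(); print('cmd',np.round(p,4),'meas',np.round(s['tcp_pos'],4),'err mm',np.round((np.array(s['tcp_pos'])-p)*1e3,1),'roterr',np.round(Ro.from_matrix(R.T@np.array(s['ee_rot'])).as_rotvec(degrees=True),2),'F',np.round(s['wrist_force'],1),'g',round(s['gripper_width']*87,1),'t',s['time_s'], 'yaw',round(np.degrees(np.arctan2(R[1,1],R[0,1])),2))
    else: print(*delta(a[:3],RR(a[3])), 'dist rows',round(np.linalg.norm(np.array(a[:3])-load()[0])/.05,1))
E
python3 mv.py to .66 -.193 .15 -169
```

```text
[27.29 21.51  2.92] [ 0.    0.   11.08] dist rows 17.4
```

Emit:
play_rows --pt "1.5 1.2 0 0 0 1.5 70" --pt "3 2.4 0 0 0 3 70" --pt "4.5 3.6 0 0 0 4.5 70" --pt "6 4.8 0 0 0 6 70" --pt "7.5 6 0 0 0 7.5 70" --pt "9 7.1 0 0 0 9 70" --pt "10.5 8.3 0 0 0 10 70" --pt "12 9.5 0 0 0 11.08 70" --pt "13.6 10.7 0 0 0 11.08 70" --pt "13.6 10.7 0 0 0 11.08 70" --pt "13.6 10.7 0 0 0 11.08 70"

```text
time_s: 4.3
tcp_pos: [0.4551, 0.1905, 0.2227]
ee_rot: [[0.188, -0.982, 0.0], [-0.982, -0.188, 0.0], [-0.0, -0.0, -1.0]]
wrist_force: [0.3, 0.8, 0.6]
gripper_width: 0.801
```

```bash
python3 mv.py set 13.6 10.7 0 0 0 11.08; python3 mv.py to .6595 -.1925 .12 -169;python3 mv.py to .6595 -.1925 .048 -169
```

```text
cmd [0.4545 0.1918 0.223 ] meas [0.4551 0.1905 0.2227] err mm [ 0.6 -1.3 -0.3] roterr [ 0.02 -0.02  0.16] F [0.3 0.8 0.6] g 69.7 t 4.3 yaw -169.0
[16.65 -5.11  4.12] [0. 0. 0.] dist rows 9.0
[16.65 -5.11  7.  ] [0. 0. 0.] dist rows 9.4
```

Emit:
play_rows --pt "2 -0.6 0 0 0 0 70" --pt "4 -1.2 0 0 0 0 70" --pt "6 -1.8 0 0 0 0 70" --pt "8 -2.5 0 0 0 0 70" --pt "10 -3.1 0 0 0 0 70" --pt "12 -3.7 0.5 0 0 0 70" --pt "14 -4.3 1 0 0 0 70" --pt "16 -4.9 2 0 0 0 70" --pt "16.65 -5.11 3 0 0 0 70" --pt "16.65 -5.11 3.5 0 0 0 70" --pt "16.65 -5.11 3.5 0 0 0 70" --pt "16.65 -5.11 3.5 0 0 0 70"

```text
time_s: 5.5
tcp_pos: [0.6599, -0.191, 0.1356]
ee_rot: [[0.193, -0.981, 0.0], [-0.981, -0.193, -0.0], [0.0, -0.0, -1.0]]
wrist_force: [0.1, 0.1, 0.4]
gripper_width: 0.806
```

```bash
python3 mv.py set 16.65 -5.11 3.5 0 0 0; python3 mv.py to .6595 -.1925 .047 -169
python3 - <<'E'
from h import *
for n in('scene','top'): 
    c=snap(n,n+'1.png'); p=r.sense()['tcp_pos']; print(proj(c,p))
    a=c['pixels'][:,:,::-1]; u,v=proj(c,p).astype(int); cv2.imwrite('pics/z_%s1.png'%n,cv2.resize(a[v-50:v+50,u-60:u+60],None,fx=5,fy=5,interpolation=cv2.INTER_CUBIC))
E
```

```text
cmd [ 0.6594 -0.1924  0.1355] meas [ 0.6599 -0.191   0.1356] err mm [0.6 1.5 0.1] roterr [ 0.    0.02 -0.14] F [0.1 0.1 0.4] g 70.2 t 5.5 yaw -169.0
[ 0.   -0.    3.54] [0. 0. 0.] dist rows 1.8
[201.57816511 150.58987902]
[401.13622066 166.36759016]
```

View pics/z_scene1.png

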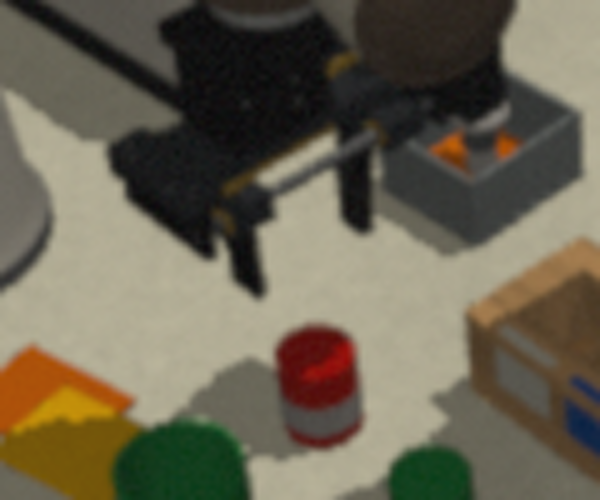

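View pics/z_top1.png

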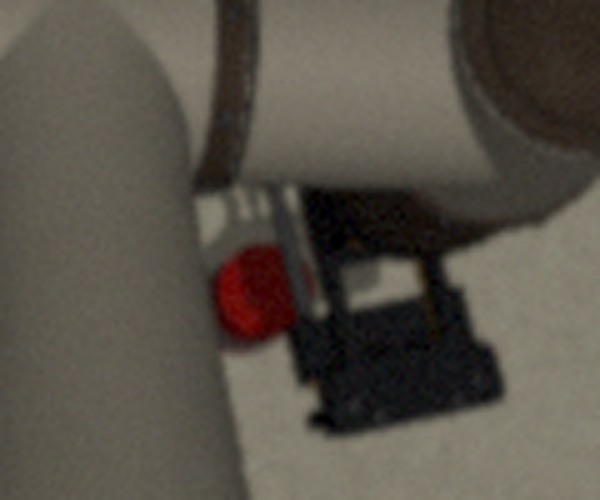

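Both views put the fingers astride the red tin (fingertip midpoint lands within about 2 px of the predicted TCP), so I'm going down.

Emit:
play_rows --pt "0 0 0.6 0 0 0 70" --pt "0 0 1.2 0 0 0 70" --pt "0 0 1.8 0 0 0 70" --pt "0 0 2.4 0 0 0 70" --pt "0 0 3 0 0 0 70" --pt "0 0 3.5 0 0 0 70" --pt "0 0 3.5 0 0 0 70" --pt "0 0 3.5 0 0 0 44" --pt "0 0 3.5 0 0 0 44" --pt "0 0 3.5 0 0 0 44" --pt "0 0 3.5 0 0 0 44" --pt "0 0 3.5 0 0 0 44"

```text
time_s: 6.8
tcp_pos: [0.6601, -0.1928, 0.0485]
ee_rot: [[0.191, -0.982, 0.002], [-0.982, -0.191, -0.0], [0.001, -0.002, -1.0]]
wrist_force: [0.8, -0.8, 2.7]
gripper_width: 0.563
```

```bash
python3 mv.py set 0 0 3.5 0 0 0; python3 - <<'E'
from mv import *
a=np.radians(11.0); rk=np.array([.4867,-.0036])
for i,y in enumerate([.124,.062,0,-.062,-.124]): print(i+1,np.round(rk+y*np.array([-np.sin(a),np.cos(a)]),4))
p=rk+.124*np.array([-np.sin(a),np.cos(a)])
print(delta([*p,.14],RR(-169)))
E
```

```text
cmd [ 0.6594 -0.1924  0.048 ] meas [ 0.6601 -0.1928  0.0485] err mm [ 0.8 -0.3  0.5] roterr [ 0.1   0.04 -0.01] F [ 0.8 -0.8  2.7] g 49.0 t 6.8 yaw -169.0
1 [0.463  0.1181]
2 [0.4749 0.0573]
3 [ 0.4867 -0.0036]
4 [ 0.4985 -0.0645]
5 [ 0.5104 -0.1253]
(array([-13.69,   5.34,  -3.68]), array([0., 0., 0.]))
```

Emit:
play_rows --pt "0 0 -1 0 0 0 44" --pt "0 0 -2 0 0 0 44" --pt "0 0 -3 0 0 0 44" --pt "0 0 -4 0 0 0 44" --pt "-2 0.8 -4 0 0 0 44" --pt "-4 1.6 -4 0 0 0 44" --pt "-6 2.4 -4 0 0 0 44" --pt "-8 3.1 -4 0 0 0 44" --pt "-10 3.9 -4 0 0 0 44" --pt "-12 4.7 -4 0 0 0 44" --pt "-13.69 5.34 -4 0 0 0 44" --pt "-13.69 5.34 -4 0 0 0 44"

```text
time_s: 8.0
tcp_pos: [0.4607, 0.1201, 0.1479]
ee_rot: [[0.194, -0.981, -0.0], [-0.981, -0.194, 0.001], [-0.001, 0.0, -1.0]]
wrist_force: [1.0, -0.2, -0.9]
gripper_width: 0.562
```

```bash
python3 mv.py set -13.69 5.34 -4 0 0 0; python3 - <<'E'
from h import *
for n in('scene','top'): 
    c=snap(n,n+'2.png'); p=r.sense()['tcp_pos']; print(proj(c,p))
    a=c['pixels'][:,:,::-1]; u,v=proj(c,p).astype(int); cv2.imwrite('pics/z_%s2.png'%n,cv2.resize(a[v-40:v+80,u-70:u+70],None,fx=5,fy=5,interpolation=cv2.INTER_CUBIC))
E
```

```text
cmd [0.463 0.118 0.148] meas [0.4607 0.1201 0.1479] err mm [-2.2  2.1 -0.1] roterr [-0.   -0.04 -0.2 ] F [ 1.  -0.2 -0.9] g 48.9 t 8.0 yaw -169.0
[321.4575259 184.0665171]
[273.2786609  252.35499921]
```

View pics/z_scene2.png

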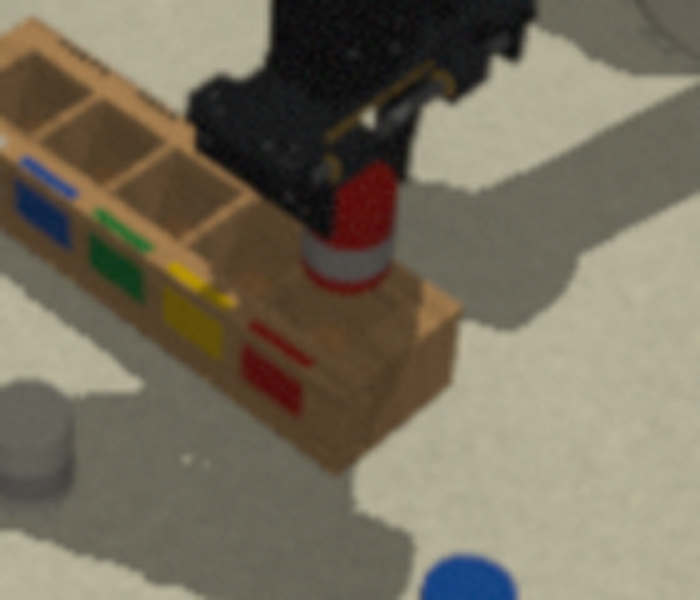

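View pics/z_top2.png

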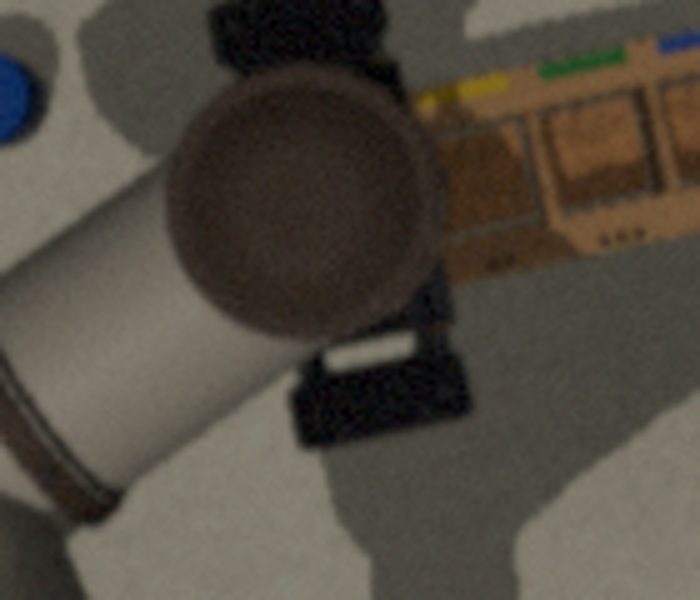

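Emit:
play_rows --pt "0 0 1 0 0 0 44" --pt "0 0 1.2 0 0 0 44" --pt "0 0 1.2 0 0 0 44" --pt "0 0 1.2 0 0 0 44" --pt "0 0 1.2 0 0 0 44"

```text
time_s: 8.6
tcp_pos: [0.4638, 0.1176, 0.1182]
ee_rot: [[0.19, -0.982, 0.001], [-0.982, -0.19, 0.001], [-0.0, -0.001, -1.0]]
wrist_force: [0.3, -0.2, -0.1]
gripper_width: 0.568
```

```bash
python3 mv.py set 0 0 1.2 0 0 0; cat > ov.py <<'E'
# overlay predicted held tin + rack model edges in scene view
from h import *
import sys,math
fn=sys.argv[1]; bz=float(sys.argv[2]); rx,ry,ra=[float(v) for v in sys.argv[3:6]]
c=r.capture('scene'); a=c['pixels'][:,:,::-1].copy(); p=np.array(r.sense()['tcp_pos'])
u,v=proj(c,p).astype(int); u0,v0,S=u-70,v-30,6; z=cv2.resize(a[v0:v0+90,u0:u0+130],None,fx=S,fy=S,interpolation=cv2.INTER_CUBIC)
def dr(P,col,closed=True):
    q=np.array([((proj(c,X)-[u0,v0]+.5)*S) for X in P]).astype(np.int32); cv2.polylines(z,[q],closed,col,1)
h=cyl(.05,p[2]-bz,p[2]-bz+.06)+[p[0],p[1],0]
dr(h[0::2],(255,255,0)); dr(h[1::2],(255,255,0))
w=math.radians(ra)
for y in (.124,.062,0,-.062,-.124):
    dr(place(np.array([[sx*.028,y+sy*.028,.068] for sx,sy in((-1,-1),(-1,1),(1,1),(1,-1))]),[rx,ry,w]),(255,0,255))
dr(place(np.array([[sx*.05,sy*.176,.068] for sx,sy in((-1,-1),(-1,1),(1,1),(1,-1))]),[rx,ry,w]),(255,0,255))
cv2.imwrite('pics/'+fn,z)
E
python3 ov.py ov1.png .048 .4878 -.006 11.1
```

```text
cmd [0.463 0.118 0.118] meas [0.4638 0.1176 0.1182] err mm [ 0.9 -0.4  0.2] roterr [ 0.07 -0.02  0.04] F [ 0.3 -0.2 -0.1] g 49.5 t 8.6 yaw -169.0
```

View pics/ov1.png

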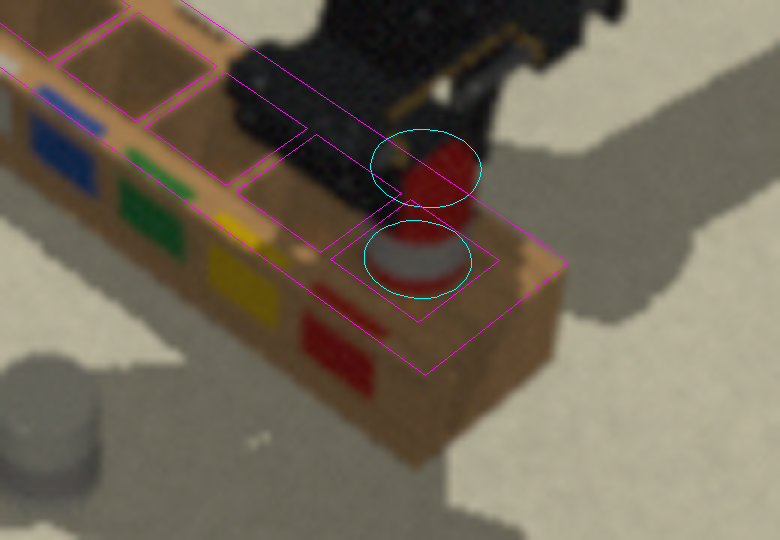

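```bash
python3 mv.py to .463 .1167 .108 -169; python3 mv.py to .463 .1167 .07 -169
```

```text
[0.05 0.01 0.4 ] [0. 0. 0.] dist rows 0.2
[0.05 0.01 1.92] [0. 0. 0.] dist rows 1.0
```

Emit:
play_rows --pt "0.05 0 0 0 0 0 44" --pt "0.05 0 0.2 0 0 0 44" --pt "0.05 0 0.4 0 0 0 44" --pt "0.05 0 0.5 0 0 0 44" --pt "0.05 0 0.6 0 0 0 44" --pt "0.05 0 0.7 0 0 0 44" --pt "0.05 0 0.7 0 0 0 44"

```text
time_s: 9.35
tcp_pos: [0.4631, 0.1165, 0.0996]
ee_rot: [[0.191, -0.982, -0.001], [-0.982, -0.191, -0.0], [0.0, 0.001, -1.0]]
wrist_force: [-0.3, 0.1, -0.9]
gripper_width: 0.565
```

```bash
python3 mv.py set 0.05 0 0.7 0 0 0; python3 ov.py ov2.png .0485 .4878 -.006 11.1
```

```text
cmd [0.4632 0.1168 0.1005] meas [0.4631 0.1165 0.0996] err mm [-0.1 -0.3 -0.9] roterr [-0.05  0.02 -0.  ] F [-0.3  0.1 -0.9] g 49.1 t 9.35 yaw -169.0
```

View pics/ov2.png

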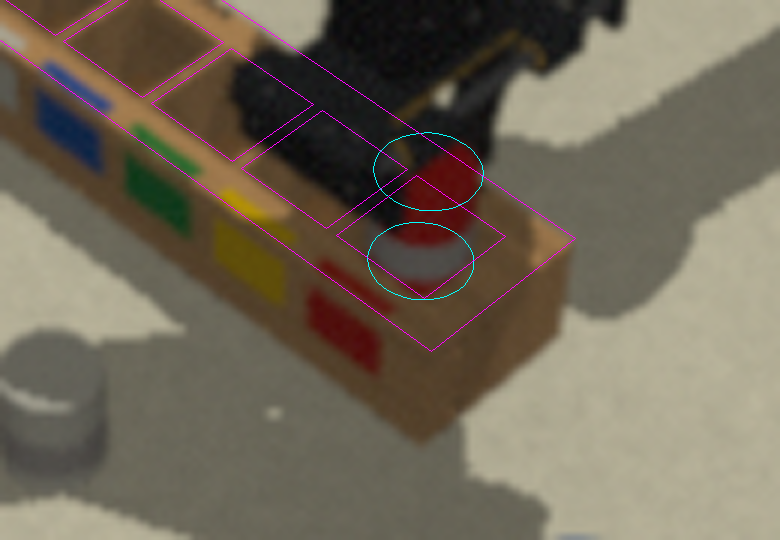

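Emit:
play_rows --pt "0 0 0.3 0 0 0 44" --pt "0 0 0.6 0 0 0 44" --pt "0 0 0.9 0 0 0 44" --pt "0 0 1.15 0 0 0 44" --pt "0 0 1.15 0 0 0 44" --pt "0 0 1.15 0 0 0 60" --pt "0 0 1.15 0 0 0 60" --pt "0 0 1.15 0 0 0 60" --pt "0 0 1.15 0 0 0 60"

```text
time_s: 10.3
tcp_pos: [0.4636, 0.1167, 0.0717]
ee_rot: [[0.191, -0.982, 0.001], [-0.982, -0.191, 0.001], [-0.0, -0.001, -1.0]]
wrist_force: [-0.1, -0.8, -0.2]
gripper_width: 0.686
```

```bash
python3 mv.py set 0 0 1.15 0 0 0
```

```text
cmd [0.4632 0.1168 0.0718] meas [0.4636 0.1167 0.0717] err mm [ 0.4 -0.1 -0.1] roterr [ 0.05 -0.02 -0.  ] F [-0.1 -0.8 -0.2] g 59.7 t 10.3 yaw -169.0
```

Emit:
play_rows --pt "0 0 -1 0 0 0 70" --pt "0 0 -2 0 0 0 70" --pt "0 0 -3 0 0 0 70" --pt "0 0 -4 0 0 0 70" --pt "0 0 -5 0 0 0 70" --pt "0 0 -5 0 0 0 70"

```text
time_s: 10.9
tcp_pos: [0.4655, 0.1175, 0.2002]
ee_rot: [[0.192, -0.981, 0.008], [-0.981, -0.192, 0.004], [-0.002, -0.008, -1.0]]
wrist_force: [0.3, 0.7, -0.0]
gripper_width: 0.8
```

```bash
python3 mv.py set 0 0 -5 0 0 0; cat > look.py <<'E'
from h import *
import sys,math
tag=sys.argv[1]
C={n:snap(n,n+tag+'.png') for n in('scene','top')}
a=np.hstack([cv2.imread('pics/%s%s.png'%(n,tag))[80:320,150:430] for n in C]); cv2.imwrite('pics/both%s.png'%tag,cv2.resize(a,None,fx=1.42,fy=1.42,interpolation=cv2.INTER_CUBIC))
for arg in sys.argv[2:]:
    t,x,y=arg.split(','); 
    for k in C:
        m=mask(k,t,proj(C[k],[float(x),float(y),.03]))
        if m is not None:
            p,f=fit([(C[k],m)],cyl(.05,0,.06),[float(x),float(y),0],False); print(t,k,np.round(p[:2],4),round(f,3))
E
python3 look.py 3 tin_green,.6536,-.065 tin_white,.647,.084 tin_blue,.521,.312
```

```text
cmd [0.4632 0.1168 0.1968] meas [0.4655 0.1175 0.2002] err mm [2.3 0.7 3.5] roterr [ 0.48 -0.12 -0.04] F [ 0.3  0.7 -0. ] g 69.6 t 10.9 yaw -169.0
tin_green scene [ 0.6533 -0.0673] 0.049
tin_green top [ 0.6523 -0.0632] 0.059
tin_white scene [0.6464 0.0817] 0.075
tin_white top [0.6458 0.0863] 0.057
tin_blue scene [0.5216 0.3099] 0.052
tin_blue top [0.5218 0.3135] 0.054
```

View pics/both3.png

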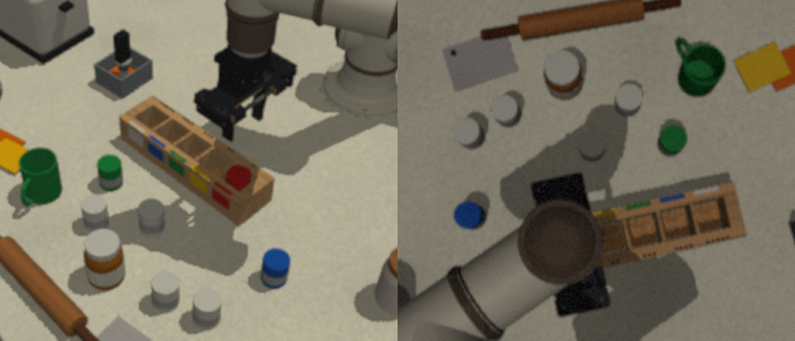

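```bash
python3 mv.py to .653 -.066 .048 -169
```

```text
[ 8.63 -6.06  5.95] [0. 0. 0.] dist rows 6.1
```

Emit:
play_rows --pt "1.5 -1 0 0 0 0 70" --pt "3 -2 0 0 0 0 70" --pt "4.5 -3 0 0 0 0 70" --pt "6 -4 0 0 0 0 70" --pt "7.5 -5.2 0.5 0 0 0 70" --pt "8.63 -6.06 1.2 0 0 0 70" --pt "8.63 -6.06 2 0 0 0 70" --pt "8.63 -6.06 3 0 0 0 70" --pt "8.63 -6.06 4 0 0 0 70" --pt "8.63 -6.06 5 0 0 0 70" --pt "8.63 -6.06 5.95 0 0 0 70" --pt "8.63 -6.06 5.95 0 0 0 70"

```text
time_s: 12.5
tcp_pos: [0.6501, -0.0665, 0.0428]
ee_rot: [[0.19, -0.982, -0.01], [-0.982, -0.19, -0.0], [-0.001, 0.009, -1.0]]
wrist_force: [-0.8, -0.3, -0.4]
gripper_width: 0.803
```

Emit:
play_rows --pt "0 0 0 0 0 0 44" --pt "0 0 0 0 0 0 44" --pt "0 0 0 0 0 0 44" --pt "0 0 0 0 0 0 44" --pt "0 0 0 0 0 0 44"

```text
time_s: 13.0
tcp_pos: [0.6543, -0.0662, 0.0491]
ee_rot: [[0.191, -0.982, 0.003], [-0.982, -0.191, 0.0], [0.001, -0.003, -1.0]]
wrist_force: [0.9, 0.1, 2.7]
gripper_width: 0.563
```

```bash
python3 mv.py set 8.63 -6.06 5.95 0 0 0; python3 mv.py to .487 -.0050 .128 -169
```

```text
cmd [ 0.6531 -0.0661  0.048 ] meas [ 0.6543 -0.0662  0.0491] err mm [ 1.2 -0.2  1.1] roterr [ 0.17  0.03 -0.02] F [0.9 0.1 2.7] g 49.0 t 13.0 yaw -169.0
[-3.67  6.06 -3.2 ] [0. 0. 0.] dist rows 3.9
```

Emit:
play_rows --pt "0 0 -1 0 0 0 44" --pt "0 0 -2 0 0 0 44" --pt "0 0 -3 0 0 0 44" --pt "0 0 -3.6 0 0 0 44" --pt "-0.9 1.5 -3.6 0 0 0 44" --pt "-1.8 3 -3.6 0 0 0 44" --pt "-2.7 4.5 -3.6 0 0 0 44" --pt "-3.67 6.06 -3.2 0 0 0 44" --pt "-3.67 6.06 -2.8 0 0 0 44" --pt "-3.67 6.06 -2.8 0 0 0 44" --pt "-3.67 6.06 -2.8 0 0 0 44" --pt "-3.67 6.06 -2.8 0 0 0 44"

```text
time_s: 14.2
tcp_pos: [0.4884, -0.0051, 0.1179]
ee_rot: [[0.19, -0.982, 0.001], [-0.982, -0.19, 0.0], [-0.0, -0.001, -1.0]]
wrist_force: [-0.5, 0.5, -1.0]
gripper_width: 0.566
```

```bash
python3 mv.py set -3.67 6.06 -2.8 0 0 0; python3 ov.py ov3.png .0488 .4878 -.006 11.1
```

```text
cmd [ 0.4869 -0.0049  0.118 ] meas [ 0.4884 -0.0051  0.1179] err mm [ 1.5 -0.2 -0.1] roterr [ 0.09 -0.    0.03] F [-0.5  0.5 -1. ] g 49.2 t 14.2 yaw -169.0
```

View pics/ov3.png

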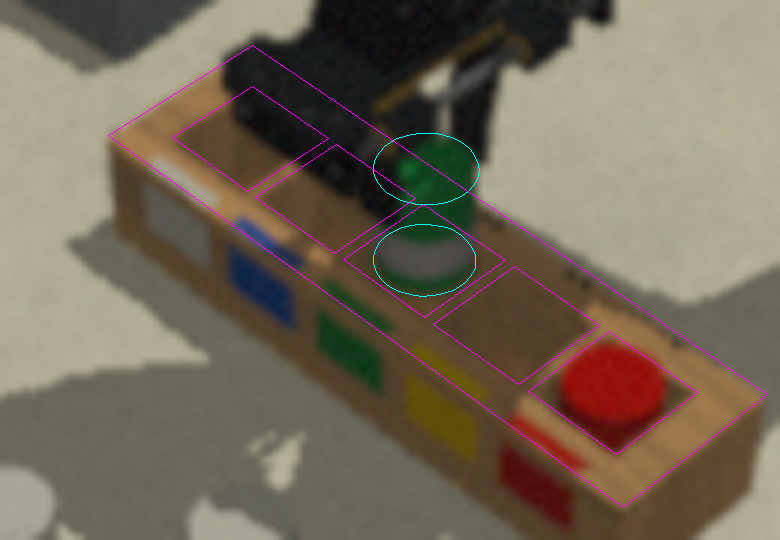

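Emit:
play_rows --pt "0 0 0.3 0 0 0 44" --pt "0 0 0.6 0 0 0 44" --pt "0 0 0.8 0 0 0 44" --pt "0 0 1 0 0 0 44" --pt "0 0 1.2 0 0 0 44" --pt "0 0 1.4 0 0 0 44" --pt "0 0 1.6 0 0 0 44" --pt "0 0 1.8 0 0 0 44" --pt "0 0 1.85 0 0 0 44" --pt "0 0 1.85 0 0 0 44"

```text
time_s: 15.25
tcp_pos: [0.4869, -0.0052, 0.0711]
ee_rot: [[0.191, -0.982, -0.0], [-0.982, -0.191, -0.0], [0.0, 0.0, -1.0]]
wrist_force: [0.3, 0.4, -1.3]
gripper_width: 0.56
```

```bash
python3 mv.py set 0 0 1.85 0 0 0
```

```text
cmd [ 0.4869 -0.0049  0.0718] meas [ 0.4869 -0.0052  0.0711] err mm [ 0.1 -0.3 -0.7] roterr [-0.02  0.    0.  ] F [ 0.3  0.4 -1.3] g 48.7 t 15.25 yaw -169.0
```

Emit:
play_rows --pt "0 0 0 0 0 0 60" --pt "0 0 0 0 0 0 60" --pt "0 0 0 0 0 0 60" --pt "0 0 0 0 0 0 60" --pt "0 0 -1 0 0 0 70" --pt "0 0 -2 0 0 0 70" --pt "0 0 -3 0 0 0 70" --pt "0 0 -4 0 0 0 70" --pt "0 0 -5 0 0 0 70" --pt "0 0 -5 0 0 0 70" --pt "0 0 -5 0 0 0 70"

```text
time_s: 16.35
tcp_pos: [0.487, -0.005, 0.1966]
ee_rot: [[0.191, -0.982, 0.001], [-0.982, -0.191, 0.001], [-0.001, -0.001, -1.0]]
wrist_force: [-0.8, 0.2, 0.1]
gripper_width: 0.806
```

```bash
python3 mv.py set 0 0 -5 0 0 0; python3 look.py 4 tin_white,.647,.084 tin_blue,.521,.312;python3 mv.py to .522 .311 .15 -169
```

```text
cmd [ 0.4869 -0.0049  0.1967] meas [ 0.487  -0.005   0.1966] err mm [ 0.1 -0.1 -0.1] roterr [ 0.07 -0.04  0.02] F [-0.8  0.2  0.1] g 70.1 t 16.35 yaw -169.0
tin_white scene [0.6475 0.0822] 0.096
tin_white top [0.6445 0.0861] 0.069
tin_blue scene [0.55   0.2947] 0.064
tin_blue top [0.5495 0.299 ] 0.05
[-12.14  -3.79   1.87] [0. 0. 0.] dist rows 6.4
```

View pics/both4.png

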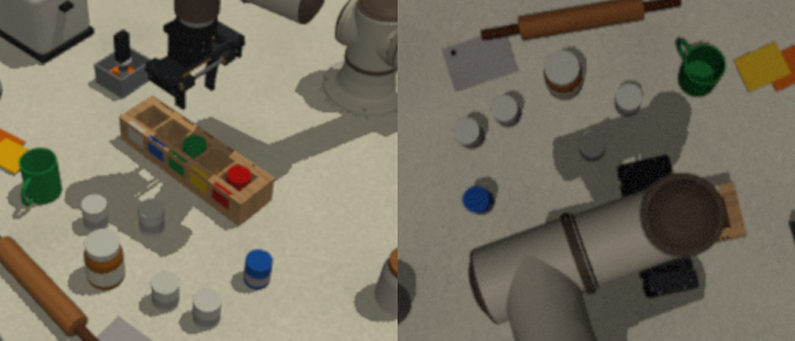

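The green tin is seated. The blue tin has been knocked: in both views it is still upright, now at about (0.550, 0.296) (scene pane pixel (258,268)). I'll go to the new spot.

```bash
python3 mv.py to .55 .2962 .048 -169
```

```text
[-11.34  -4.78   5.95] [0. 0. 0.] dist rows 6.8
```

Emit:
play_rows --pt "-1.7 -0.7 0 0 0 0 70" --pt "-3.4 -1.4 0 0 0 0 70" --pt "-5.1 -2.1 0 0 0 0 70" --pt "-6.8 -2.8 0 0 0 0 70" --pt "-8.5 -3.5 0 0 0 0 70" --pt "-10 -4.2 0 0 0 0 70" --pt "-11.34 -4.78 1 0 0 0 70" --pt "-11.34 -4.78 2 0 0 0 70" --pt "-11.34 -4.78 2.8 0 0 0 70" --pt "-11.34 -4.78 2.8 0 0 0 70"

```text
time_s: 17.65
tcp_pos: [0.5481, 0.2948, 0.122]
ee_rot: [[0.191, -0.982, -0.007], [-0.982, -0.191, -0.005], [0.004, 0.008, -1.0]]
wrist_force: [-0.2, -0.2, -0.5]
gripper_width: 0.805
```

```bash
python3 mv.py set -11.34 -4.78 2.8 0 0 0; python3 look.py 5 tin_blue,.55,.296
```

```text
cmd [0.5501 0.2962 0.1267] meas [0.5481 0.2948 0.122 ] err mm [-2.  -1.4 -4.8] roterr [-0.45  0.22  0.  ] F [-0.2 -0.2 -0.5] g 70.1 t 17.65 yaw -169.0
tin_blue scene [0.5497 0.2959] 0.09
tin_blue top [0.55  0.296] 1.0
```

View pics/both5.png

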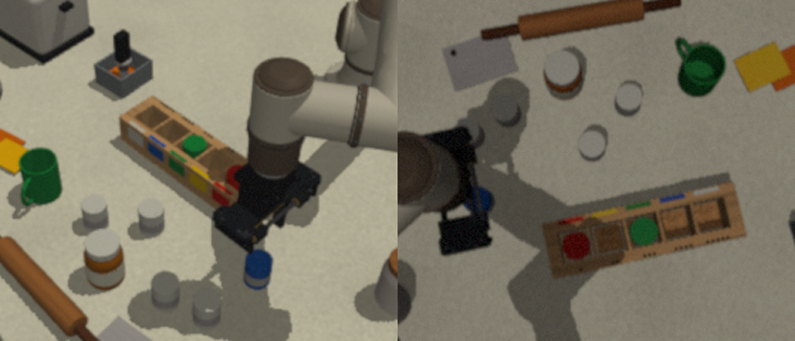

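Emit:
play_rows --pt "0 0 0.6 0 0 0 70" --pt "0 0 1.2 0 0 0 70" --pt "0 0 1.8 0 0 0 70" --pt "0 0 2.4 0 0 0 70" --pt "0 0 3 0 0 0 70" --pt "0 0 3.15 0 0 0 70" --pt "0 0 3.15 0 0 0 70" --pt "0 0 3.15 0 0 0 44" --pt "0 0 3.15 0 0 0 44" --pt "0 0 3.15 0 0 0 44" --pt "0 0 3.15 0 0 0 44" --pt "0 0 3.15 0 0 0 44"

```text
time_s: 19.05
tcp_pos: [0.5506, 0.2962, 0.0483]
ee_rot: [[0.191, -0.982, 0.001], [-0.982, -0.191, 0.001], [-0.0, -0.001, -1.0]]
wrist_force: [-0.3, 0.0, 1.7]
gripper_width: 0.565
```

```bash
python3 mv.py set 0 0 3.15 0 0 0; python3 mv.py to .4993 -.0659 .118 -169
```

```text
cmd [0.5501 0.2962 0.048 ] meas [0.5506 0.2962 0.0483] err mm [0.5 0.  0.3] roterr [ 0.07 -0.02 -0.01] F [-0.3  0.   1.7] g 49.1 t 19.05 yaw -169.0
[13.83  4.76 -2.8 ] [0. 0. 0.] dist rows 7.4
```

Emit:
play_rows --pt "0 0 -1.2 0 0 0 44" --pt "0 0 -2.6 0 0 0 44" --pt "0 0 -4 0 0 0 44" --pt "1.7 0.6 -4.4 0 0 0 44" --pt "3.4 1.2 -4.4 0 0 0 44" --pt "5.1 1.8 -4.4 0 0 0 44" --pt "6.8 2.3 -4.4 0 0 0 44" --pt "8.5 2.9 -4.4 0 0 0 44" --pt "10.2 3.5 -4.4 0 0 0 44" --pt "12 4.1 -4.4 0 0 0 44" --pt "13.83 4.76 -4.4 0 0 0 44" --pt "13.83 4.76 -4.4 0 0 0 44"

```text
time_s: 20.25
tcp_pos: [0.4973, -0.0704, 0.1572]
ee_rot: [[0.184, -0.983, -0.002], [-0.983, -0.184, -0.0], [-0.0, 0.002, -1.0]]
wrist_force: [-1.0, 0.0, -1.6]
gripper_width: 0.562
```

Emit:
play_rows --pt "0 0 0.5 0 0 0 44" --pt "0 0 1 0 0 0 44" --pt "0 0 1.4 0 0 0 44" --pt "0 0 1.6 0 0 0 44" --pt "0 0 1.6 0 0 0 44" --pt "0 0 1.6 0 0 0 44"

```text
time_s: 20.85
tcp_pos: [0.4998, -0.0659, 0.1178]
ee_rot: [[0.192, -0.981, 0.001], [-0.981, -0.192, -0.0], [0.0, -0.0, -1.0]]
wrist_force: [-0.5, -0.2, -1.4]
gripper_width: 0.563
```

```bash
python3 mv.py set 13.83 4.76 -4.4 0 0 0;python3 mv.py set 0 0 1.6 0 0 0; python3 ov.py ov4.png .0485 .4878 -.006 11.1
```

```text
cmd [ 0.4993 -0.0659  0.158 ] meas [ 0.4998 -0.0659  0.1178] err mm [  0.5   0.  -40.2] roterr [ 0.03  0.01 -0.04] F [-0.5 -0.2 -1.4] g 49.0 t 20.85 yaw -169.0
cmd [ 0.4993 -0.0659  0.118 ] meas [ 0.4998 -0.0659  0.1178] err mm [ 0.5  0.  -0.2] roterr [ 0.03  0.01 -0.04] F [-0.5 -0.2 -1.4] g 49.0 t 20.85 yaw -169.0
```

View pics/ov4.png

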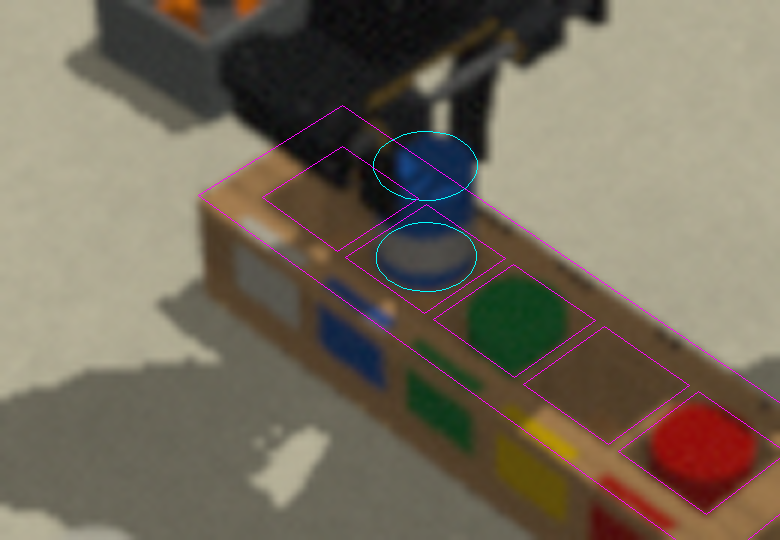

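Blue lines up with pocket 4 to within a pixel, so I'm lowering it.

Emit:
play_rows --pt "0 0 0.3 0 0 0 44" --pt "0 0 0.6 0 0 0 44" --pt "0 0 0.8 0 0 0 44" --pt "0 0 1 0 0 0 44" --pt "0 0 1.2 0 0 0 44" --pt "0 0 1.4 0 0 0 44" --pt "0 0 1.6 0 0 0 44" --pt "0 0 1.8 0 0 0 44" --pt "0 0 1.85 0 0 0 44" --pt "0 0 1.85 0 0 0 44"

```text
time_s: 21.9
tcp_pos: [0.4993, -0.0662, 0.071]
ee_rot: [[0.191, -0.982, -0.001], [-0.982, -0.191, -0.0], [0.0, 0.001, -1.0]]
wrist_force: [-1.1, 0.4, -1.2]
gripper_width: 0.568
```

```bash
python3 mv.py set 0 0 1.85 0 0 0
```

```text
cmd [ 0.4993 -0.0659  0.0717] meas [ 0.4993 -0.0662  0.071 ] err mm [ 0.  -0.3 -0.7] roterr [-0.03  0.   -0.  ] F [-1.1  0.4 -1.2] g 49.4 t 21.9 yaw -169.0
```

Emit:
play_rows --pt "0 0 0 0 0 0 60" --pt "0 0 0 0 0 0 60" --pt "0 0 0 0 0 0 60" --pt "0 0 0 0 0 0 60" --pt "0 0 -1 0 0 0 70" --pt "0 0 -2 0 0 0 70" --pt "0 0 -3 0 0 0 70" --pt "0 0 -4 0 0 0 70" --pt "0 0 -5 0 0 0 70" --pt "0 0 -5 0 0 0 70" --pt "0 0 -5 0 0 0 70"

```text
time_s: 23.0
tcp_pos: [0.4994, -0.066, 0.1967]
ee_rot: [[0.191, -0.982, 0.001], [-0.982, -0.191, 0.001], [-0.0, -0.001, -1.0]]
wrist_force: [0.3, -0.3, 0.5]
gripper_width: 0.8
```

```bash
python3 mv.py set 0 0 -5 0 0 0; python3 look.py 6 tin_white,.647,.084; python3 mv.py to .6473 .0828 .128 -169
```

```text
cmd [ 0.4993 -0.0659  0.1967] meas [ 0.4994 -0.066   0.1967] err mm [ 0.1 -0.1 -0.1] roterr [ 0.07 -0.02  0.01] F [ 0.3 -0.3  0.5] g 69.6 t 23.0 yaw -169.0
tin_white scene [0.6468 0.0822] 0.041
tin_white top [0.6453 0.0876] 0.128
[-4.71 -6.95  2.75] [0. 0. 0.] dist rows 4.4
```

View pics/both6.png

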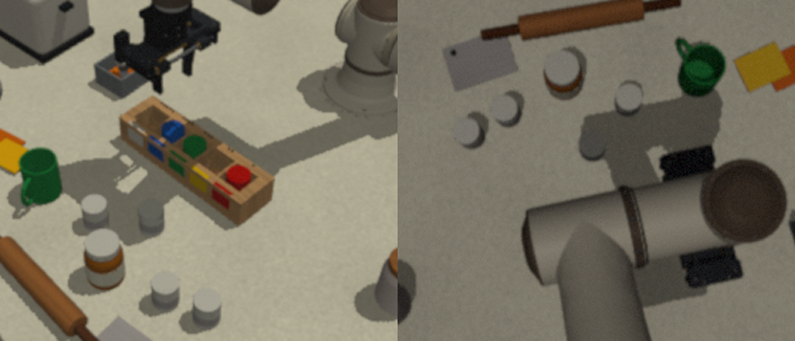

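Blue is seated. The four white look-alikes are at scene-pane pixels (95,212), (151,215), (166,290) and (207,306). The one at (151,215) is the nearest to the base and hasn't moved, so I'll take that.

Emit:
play_rows --pt "-1 -1.5 0 0 0 0 70" --pt "-2 -3 0 0 0 0 70" --pt "-3 -4.5 0 0 0 0 70" --pt "-4 -6 0 0 0 0 70" --pt "-4.71 -6.95 0.5 0 0 0 70" --pt "-4.71 -6.95 1.2 0 0 0 70" --pt "-4.71 -6.95 2 0 0 0 70" --pt "-4.71 -6.95 2.5 0 0 0 70" --pt "-4.71 -6.95 2.5 0 0 0 70"

```text
time_s: 24.1
tcp_pos: [0.6459, 0.082, 0.1307]
ee_rot: [[0.191, -0.982, -0.006], [-0.982, -0.191, -0.002], [0.001, 0.006, -1.0]]
wrist_force: [0.6, -0.0, -0.1]
gripper_width: 0.806
```

```bash
python3 mv.py set -4.71 -6.95 2.5 0 0 0; python3 look.py 7
```

```text
cmd [0.6473 0.0828 0.1342] meas [0.6459 0.082  0.1307] err mm [-1.5 -0.8 -3.5] roterr [-0.34  0.04  0.02] F [ 0.6 -0.  -0.1] g 70.2 t 24.1 yaw -169.0
```

View pics/both7.png

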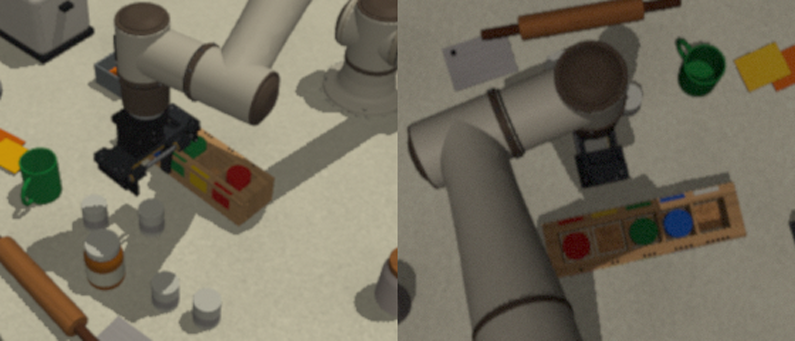

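Emit:
play_rows --pt "0 0 0.6 0 0 0 70" --pt "0 0 1.2 0 0 0 70" --pt "0 0 1.8 0 0 0 70" --pt "0 0 2.4 0 0 0 70" --pt "0 0 3 0 0 0 70" --pt "0 0 3.45 0 0 0 70" --pt "0 0 3.45 0 0 0 70" --pt "0 0 3.45 0 0 0 44" --pt "0 0 3.45 0 0 0 44" --pt "0 0 3.45 0 0 0 44" --pt "0 0 3.45 0 0 0 44" --pt "0 0 3.45 0 0 0 44"

```text
time_s: 25.4
tcp_pos: [0.648, 0.0827, 0.0484]
ee_rot: [[0.191, -0.982, 0.001], [-0.982, -0.191, 0.0], [0.0, -0.001, -1.0]]
wrist_force: [-0.0, -0.7, 2.3]
gripper_width: 0.563
```

```bash
python3 mv.py set 0 0 3.45 0 0 0; python3 mv.py to .5114 -.1272 .118 -169
```

```text
cmd [0.6473 0.0828 0.048 ] meas [0.648  0.0827 0.0484] err mm [ 0.7 -0.1  0.4] roterr [ 0.08  0.   -0.02] F [-0.  -0.7  2.3] g 49.0 t 25.4 yaw -169.0
[ 7.21  6.94 -2.8 ] [0. 0. 0.] dist rows 5.2
```

Emit:
play_rows --pt "0 0 -1.2 0 0 0 44" --pt "0 0 -2.6 0 0 0 44" --pt "0 0 -4 0 0 0 44" --pt "1.4 1.4 -4.2 0 0 0 44" --pt "2.8 2.7 -4.2 0 0 0 44" --pt "4.2 4.1 -4.2 0 0 0 44" --pt "5.6 5.4 -4.2 0 0 0 44" --pt "7.21 6.94 -4.2 0 0 0 44" --pt "7.21 6.94 -3.5 0 0 0 44" --pt "7.21 6.94 -2.8 0 0 0 44" --pt "7.21 6.94 -2.8 0 0 0 44" --pt "7.21 6.94 -2.8 0 0 0 44"

```text
time_s: 26.6
tcp_pos: [0.5115, -0.1275, 0.1177]
ee_rot: [[0.191, -0.982, -0.001], [-0.982, -0.191, -0.0], [0.0, 0.001, -1.0]]
wrist_force: [-0.1, -0.2, 0.2]
gripper_width: 0.565
```

```bash
python3 mv.py set 7.21 6.94 -2.8 0 0 0; python3 ov.py ov5.png .0485 .4878 -.006 11.1
```

```text
cmd [ 0.5114 -0.1272  0.118 ] meas [ 0.5115 -0.1275  0.1177] err mm [ 0.1 -0.3 -0.3] roterr [-0.06  0.01 -0.02] F [-0.1 -0.2  0.2] g 49.1 t 26.6 yaw -169.0
```

View pics/ov5.png

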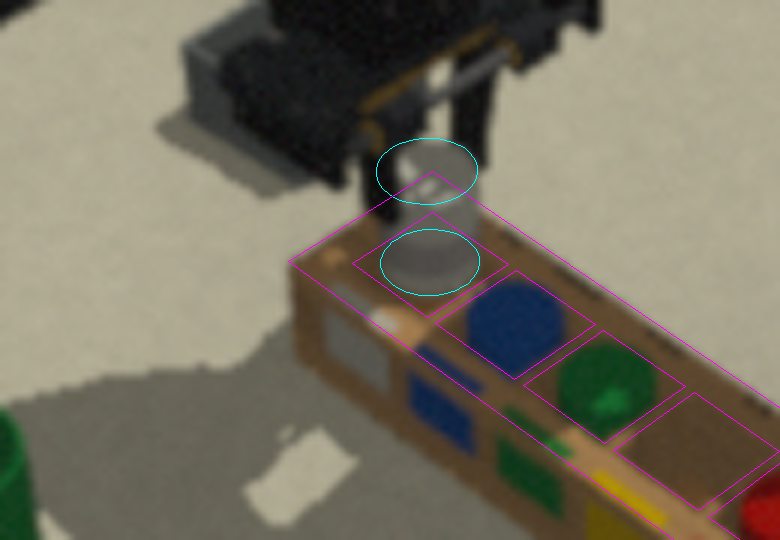

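Emit:
play_rows --pt "0 0 0.3 0 0 0 44" --pt "0 0 0.6 0 0 0 44" --pt "0 0 0.8 0 0 0 44" --pt "0 0 1 0 0 0 44" --pt "0 0 1.2 0 0 0 44" --pt "0 0 1.4 0 0 0 44" --pt "0 0 1.6 0 0 0 44" --pt "0 0 1.8 0 0 0 44" --pt "0 0 1.85 0 0 0 44" --pt "0 0 1.85 0 0 0 44"

```text
time_s: 27.65
tcp_pos: [0.5115, -0.1275, 0.071]
ee_rot: [[0.191, -0.982, -0.001], [-0.982, -0.191, -0.0], [-0.0, 0.001, -1.0]]
wrist_force: [-0.3, 0.2, -1.4]
gripper_width: 0.565
```

```bash
python3 mv.py set 0 0 1.85 0 0 0
```

```text
cmd [ 0.5114 -0.1272  0.0717] meas [ 0.5115 -0.1275  0.071 ] err mm [ 0.  -0.3 -0.7] roterr [-0.03 -0.   -0.  ] F [-0.3  0.2 -1.4] g 49.2 t 27.65 yaw -169.0
```

Emit:
play_rows --pt "0 0 0 0 0 0 60" --pt "0 0 0 0 0 0 60" --pt "0 0 0 0 0 0 60" --pt "0 0 0 0 0 0 60" --pt "0 0 -1.5 0 0 0 70" --pt "0 0 -3 0 0 0 70" --pt "0 0 -4.5 0 0 0 70" --pt "0 0 -6 0 0 0 70" --pt "-2 0 -7 0 0 0 70" --pt "-4 0 -7 0 0 0 70" --pt "-4 0 -7 0 0 0 70" --pt "-4 0 -7 0 0 0 70"

```text
time_s: 28.85
tcp_pos: [0.4922, -0.0282, 0.2467]
ee_rot: [[0.194, -0.981, 0.001], [-0.981, -0.194, 0.0], [-0.0, -0.001, -1.0]]
wrist_force: [0.9, -0.2, 1.0]
gripper_width: 0.806
```

```bash
python3 mv.py set -4 0 -7 0 0 0; python3 look.py 8; python3 - <<'E'
from h import *
import cv2
a=cv2.imread('pics/scene8.png')[80:160,190:300]; b=cv2.imread('pics/top8.png')[210:290,400:510]
cv2.imwrite('pics/cad8.png',cv2.resize(np.hstack([a,b]),None,fx=3.6,fy=3.6,interpolation=cv2.INTER_CUBIC))
for n in('scene','top'):
    for t in('presser','sole','caddy'):
        print(n,t,[(round(d['score'],2),np.round(d['centre'],3).tolist()) for d in r.spot_in(n,t)][:3])
E
```

```text
cmd [ 0.4924 -0.0291  0.2467] meas [ 0.4922 -0.0282  0.2467] err mm [-0.1  0.9 -0. ] roterr [ 0.05 -0.01 -0.16] F [ 0.9 -0.2  1. ] g 70.1 t 28.85 yaw -169.0
scene presser [(0.74, [0.463, -0.33, 0.082])]
scene sole [(0.61, [0.467, -0.339, 0.021])]
scene caddy [(0.57, [0.474, -0.311, 0.033])]
top presser [(0.94, [0.462, -0.334, 0.021])]
top sole [(0.58, [0.462, -0.334, 0.014])]
top caddy []
```

View pics/both8.png

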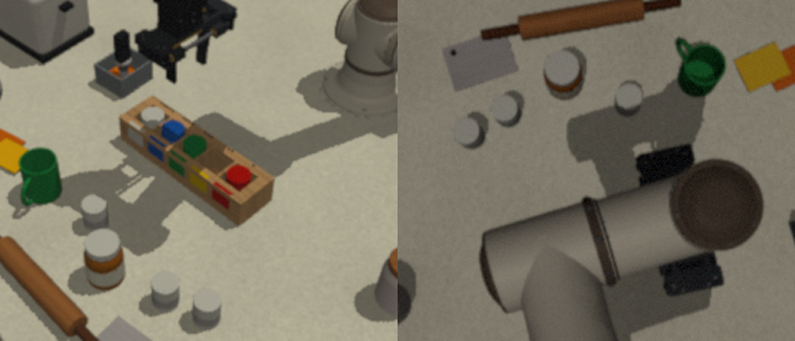

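View pics/cad8.png

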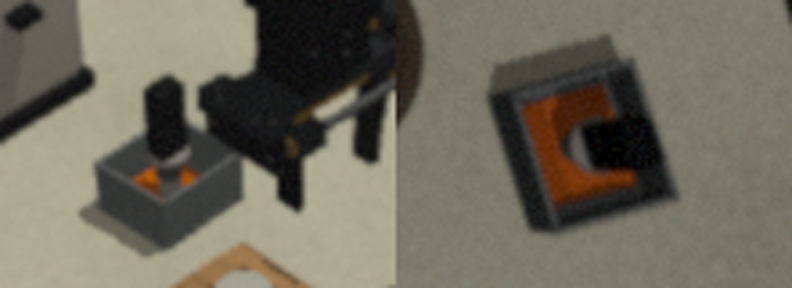

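```bash
cat > pf.py <<'E'
from h import *
import math
C={n:r.capture(n) for n in('scene','top')}
B={'scene':(205,300-30,85,165),'top':(418,490,222,280)}
M={};K={}
vis=[]
for n,c in C.items():
    px=c['pixels'].astype(float); g=px.mean(2); u0,u1,v0,v1=B[n]
    roi=np.zeros(g.shape,bool)
    ctr=proj(c,[.459,-.339,.06]); vv,uu=np.mgrid[:420,:560]; roi=np.hypot(uu-ctr[0],vv-ctr[1])<32
    blk=(px.max(2)<34)&roi
    K[n]=blk; 
    z=px[v0:v1,u0:u1].astype(np.uint8)[:,:,::-1].copy(); z2=z.copy(); z2[blk[v0:v1,u0:u1]]=(255,0,255)
    z=cv2.resize(np.hstack([z,z2]),(780,int(780*(v1-v0)/(2*(u1-u0)))),interpolation=cv2.INTER_NEAREST)
    cv2.imwrite('pics/k_%s.png'%n,z)
    print(n,blk.sum(),np.percentile(g[roi],[5,15,30,50]))
E
python3 pf.py
```

```text
scene 613 [18.         25.96666667 57.         87.        ]
top 611 [10.         27.33333333 41.33333333 62.66666667]
```

View pics/k_scene.png

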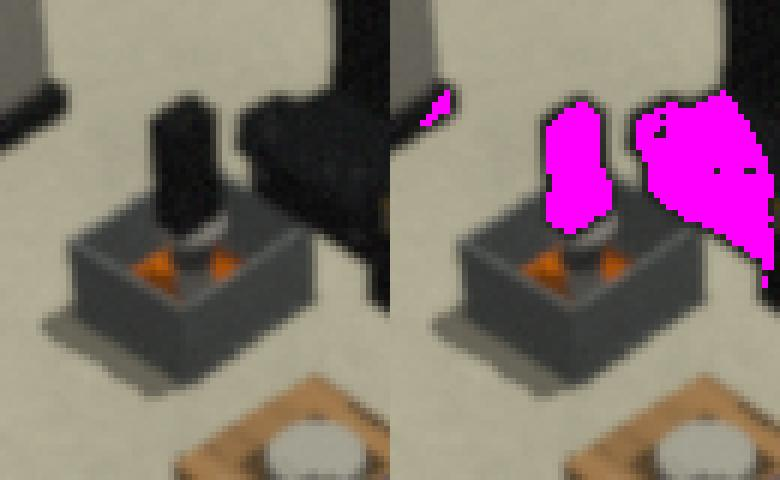

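View pics/k_top.png

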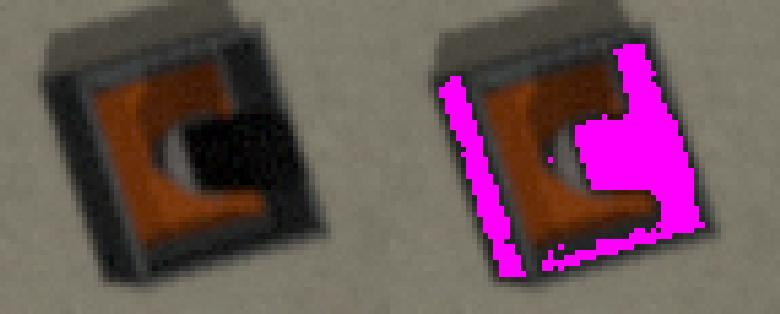

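```bash
cat >> pf.py <<'E'
from scipy.optimize import least_squares
S=6.;cs=[((70,240),1,-1,.055),((187,305),1,1,.055),((315,242),-1,1,.055),((187,388),1,1,0),((75,312),1,-1,0),((315,305),-1,1,0)]
T=780/144;ct=[((45,78),1,1,0),((105,282),-1,1,0),((258,25),1,-1,.055),((328,232),-1,-1,.055)]
obs=[('scene',205+a/S-.5,85+b/S-.5,i,j,z) for (a,b),i,j,z in cs],[('top',418+a/T-.5,222+b/T-.5,i,j,z) for (a,b),i,j,z in ct]
def solve(o,lx=.104,ly=.092):
    def f(q):
        e=[]
        for n,u,v,i,j,z in o:
            X=place(np.array([[i*lx/2,j*ly/2,z]]),q)[0]; e+=list(proj(C[n],X)-[u,v])
        return e
    s=least_squares(f,[.459,-.339,.2],x_scale=[.01,.01,.1]); return np.round(s.x,4),round(math.degrees(s.x[2]),2),round(np.sqrt(np.mean(s.fun**2)),2)
for o in (*obs,obs[0]+obs[1]): print('caddy',solve(o),'swapped',solve(o,.092,.104))
# grip
def comp(b,seed):
    n,l=cv2.connectedComponents(b.astype(np.uint8)); return (l==l[int(seed[1]),int(seed[0])]).astype(float)
ps=C['scene']['pixels'].max(2); ms=comp((ps<42),(235,112))
pt=cv2.GaussianBlur(C['top']['pixels'],(3,3),0).max(2); mt=comp(cv2.morphologyEx((pt<19).astype(np.uint8),cv2.MORPH_OPEN,np.ones((3,3))),(460,250))
print(ms.sum(),mt.sum())
G=boxpts(.034,.024,.061,.135)
for yd in (11,14,17): 
  for v in ([('scene',ms)],[('top',mt)],[('scene',ms),('top',mt)]): print('grip',yd,[np.round(x,4) for x in fit([(C[a],m) for a,m in v],G,[.46,-.338,math.radians(yd)],False)])
print('yaw free',fit([(C['scene'],ms),(C['top'],mt)],G,[.46,-.338,.23]))
E
python3 pf.py
```

```text
scene 615 [18.33333333 26.         56.66666667 87.66666667]
top 617 [10.33333333 27.33333333 41.         62.66666667]
caddy (array([ 0.4609, -0.3379,  0.2043]), 11.71, np.float64(0.98)) swapped (array([ 0.4636, -0.3397,  0.2123]), 12.17, np.float64(1.06))
caddy (array([ 0.4592, -0.3377,  0.2488]), 14.25, np.float64(0.74)) swapped (array([ 0.459 , -0.3374,  0.2541]), 14.56, np.float64(2.61))
caddy (array([ 0.4602, -0.3381,  0.2315]), 13.26, np.float64(0.97)) swapped (array([ 0.4614, -0.3387,  0.2317]), 13.27, np.float64(1.98))
191.0 227.0
grip 11 [array([ 0.4617, -0.3445,  0.192 ]), np.float64(0.341)]
grip 11 [array([ 0.4594, -0.3358,  0.192 ]), np.float64(0.3266)]
grip 11 [array([ 0.4596, -0.3387,  0.192 ]), np.float64(0.6718)]
grip 14 [array([ 0.4608, -0.3361,  0.2443]), np.float64(0.3407)]
grip 14 [array([ 0.4587, -0.3349,  0.2443]), np.float64(0.334)]
grip 14 [array([ 0.4597, -0.3412,  0.2443]), np.float64(0.6762)]
grip 17 [array([ 0.4656, -0.3368,  0.2967]), np.float64(0.3369)]
grip 17 [array([ 0.4585, -0.3341,  0.2967]), np.float64(0.3426)]
grip 17 [array([ 0.4607, -0.3403,  0.2967]), np.float64(0.6838)]
yaw free (array([ 0.4597884 , -0.33798357,  0.23811463]), np.float64(0.6756132637344916))
```

```bash
python3 mv.py to .460 -.338 .22 103.5
```

```text
[11.88  3.63  1.07] [ 0.   0.  17.5] dist rows 6.2
```

Emit:
play_rows --pt "0.5 0.2 0 0 0 1.6 60" --pt "1.5 0.5 0 0 0 3.2 60" --pt "2.7 0.8 0 0 0 4.8 60" --pt "4 1.2 0 0 0 6.4 60" --pt "5.3 1.6 0 0 0 8 60" --pt "6.6 2 0 0 0 9.6 60" --pt "8 2.4 0 0 0 11.2 60" --pt "9.3 2.8 0 0 0 12.8 60" --pt "10.6 3.2 0 0 0 14.4 60" --pt "11.88 3.63 0.5 0 0 16 60" --pt "11.88 3.63 1.07 0 0 17.5 60" --pt "11.88 3.63 1.07 0 0 17.5 60"

```text
time_s: 30.65
tcp_pos: [0.4585, -0.3384, 0.2171]
ee_rot: [[-0.973, -0.231, -0.005], [-0.231, 0.973, 0.003], [0.004, 0.004, -1.0]]
wrist_force: [-0.7, 0.2, -0.7]
gripper_width: 0.685
```

Emit:
play_rows --pt "0 0 0 0 0 0 60" --pt "0 0 0 0 0 0 60"

```text
time_s: 30.85
tcp_pos: [0.4607, -0.3379, 0.2206]
ee_rot: [[-0.972, -0.237, 0.001], [-0.237, 0.972, -0.001], [-0.001, -0.001, -1.0]]
wrist_force: [0.7, 0.3, 1.2]
gripper_width: 0.69
```

```bash
python3 mv.py set 11.88 3.63 1.07 0 0 17.5; python3 look.py 9; python3 - <<'E'
from h import *
s=r.sense(); print(np.round(s['joints'],1))
c=r.capture('scene'); a=c['pixels'][:,:,::-1]; z=cv2.resize(a[50:170,180:300],None,fx=5,fy=5,interpolation=cv2.INTER_CUBIC)
# outline of grip model below and of TCP column
for P,col in((place(boxpts(.034,.024,.061,.135),[.46,-.338,np.radians(13.5)]),(255,0,255)),):
    q=(np.array([proj(c,X) for X in P])-[180,50]+.5)*5; cv2.polylines(z,[cv2.convexHull(q.astype(np.int32))],True,col,1)
cv2.imwrite('pics/g9.png',z)
E
```

```text
cmd [ 0.46   -0.3379  0.22  ] meas [ 0.4607 -0.3379  0.2206] err mm [ 0.8 -0.   0.6] roterr [ 0.07 -0.07 -0.18] F [0.7 0.3 1.2] g 60.0 t 30.85 yaw 103.51
[-20.   16.9  -7.5   0.  -65.5 -56.4]
```

View pics/both9.png

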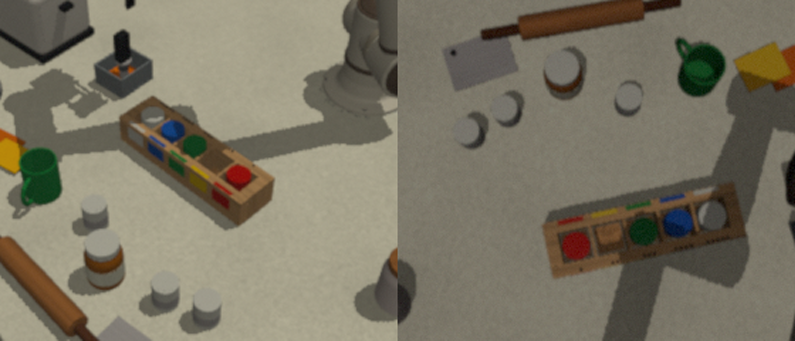

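View pics/g9.png

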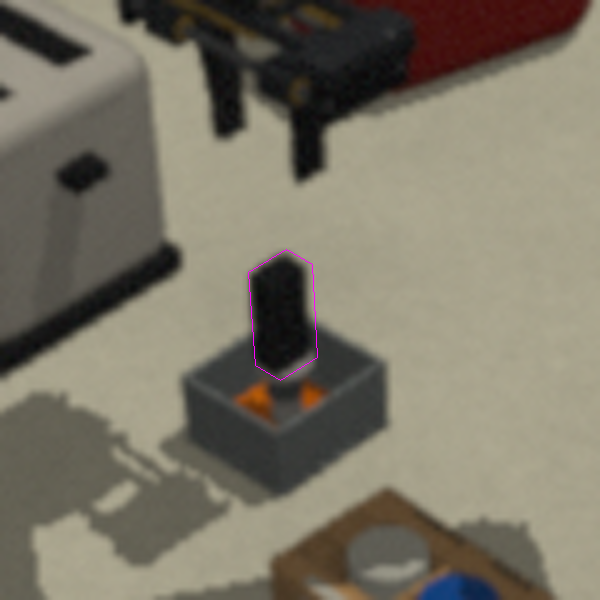

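```bash
python3 - <<'E'
from h import *
c=r.capture('top')
for uv in((506,195),(524,258)):
    for z in(0,.1,.2): print(uv,z,np.round(unproj(c,uv,z),3))
c=r.capture('scene')
for z in (0,.02): print(np.round(unproj(c,(180+180/5,50+265/5),z),3))
E
```

```text
(506, 195) 0 [ 0.603 -0.505  0.   ]
(506, 195) 0.1 [ 0.59  -0.454  0.1  ]
(506, 195) 0.2 [ 0.577 -0.403  0.2  ]
(524, 258) 0 [ 0.434 -0.539  0.   ]
(524, 258) 0.1 [ 0.436 -0.485  0.1  ]
(524, 258) 0.2 [ 0.437 -0.431  0.2  ]
[ 0.43  -0.546  0.   ]
[ 0.442 -0.52   0.02 ]
```

Emit:
play_rows --pt "0 0 1 0 0 0 60" --pt "0 0 2 0 0 0 60" --pt "0 0 3 0 0 0 60" --pt "0 0 4 0 0 0 60" --pt "0 0 4.8 0 0 0 60" --pt "0 0 5.3 0 0 0 60" --pt "0 0 5.6 0 0 0 60" --pt "0 0 5.6 0 0 0 60" --pt "0 0 5.6 0 0 0 60" --pt "0 0 5.6 0 0 0 60"

```text
time_s: 32.1
tcp_pos: [0.4609, -0.3385, 0.0807]
ee_rot: [[-0.972, -0.234, 0.002], [-0.234, 0.972, -0.001], [-0.002, -0.001, -1.0]]
wrist_force: [0.1, 0.0, -0.6]
gripper_width: 0.691
```

```bash
python3 mv.py set 0 0 5.6 0 0 0; python3 - <<'E'
from h import *
c=snap('scene','s10.png'); a=c['pixels'][:,:,::-1]; cv2.imwrite('pics/g10.png',cv2.resize(a[70:170,180:300],None,fx=5,fy=5,interpolation=cv2.INTER_CUBIC))
E
```

```text
cmd [ 0.46   -0.3379  0.08  ] meas [ 0.4609 -0.3385  0.0807] err mm [ 0.9 -0.6  0.7] roterr [ 0.08 -0.1  -0.02] F [ 0.1  0.  -0.6] g 60.1 t 32.1 yaw 103.51
```

View pics/g10.png

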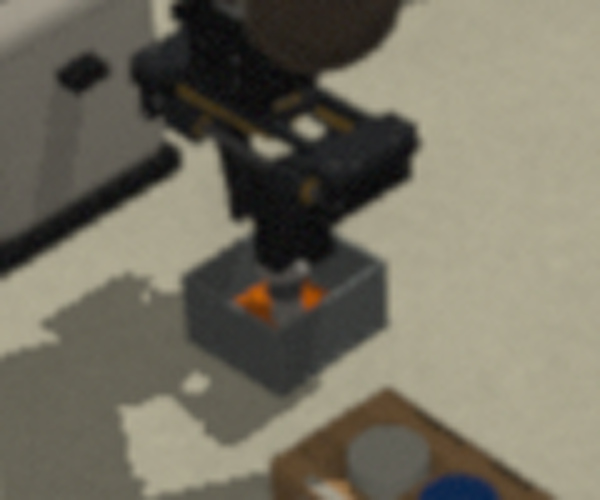

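Astride the grip; closing.

Emit:
play_rows --pt "0 0 0 0 0 0 40" --pt "0 0 0 0 0 0 30" --pt "0 0 0 0 0 0 15" --pt "0 0 0 0 0 0 15" --pt "0 0 0 0 0 0 15" --pt "0 0 0 0 0 0 15" --pt "0 0 0 0 0 0 15"

```text
time_s: 32.85
tcp_pos: [0.4601, -0.3382, 0.0795]
ee_rot: [[-0.972, -0.234, -0.0], [-0.234, 0.972, -0.0], [0.0, -0.0, -1.0]]
wrist_force: [0.2, -0.2, -0.3]
gripper_width: 0.274
```

```bash
python3 mv.py set 0 0 0 0 0 0; python3 -c "
from station import r;print(r.sense()['moment'])"
```

```text
cmd [ 0.46   -0.3379  0.08  ] meas [ 0.4601 -0.3382  0.0795] err mm [ 0.2 -0.3 -0.5] roterr [ 0.  0. -0.] F [ 0.2 -0.2 -0.3] g 23.8 t 32.85 yaw 103.51
[-0.11808891 -0.11571774  0.0026031 ]
```

Emit:
play_rows --pt "0 0 -0.3 0 0 0 15" --pt "0 0 -0.7 0 0 0 15" --pt "0 0 -1.2 0 0 0 15" --pt "0 0 -1.8 0 0 0 15" --pt "0 0 -2.4 0 0 0 15" --pt "0 0 -3 0 0 0 15" --pt "0 0 -3.6 0 0 0 15" --pt "0 0 -4.2 0 0 0 15" --pt "0 0 -4.6 0 0 0 15" --pt "0 0 -4.6 0 0 0 15" --pt "0 0 -4.6 0 0 0 15"

```text
time_s: 33.95
tcp_pos: [0.4599, -0.3379, 0.1945]
ee_rot: [[-0.972, -0.233, 0.0], [-0.233, 0.972, 0.001], [-0.0, 0.001, -1.0]]
wrist_force: [-0.5, 0.1, -3.4]
gripper_width: 0.272
```

```bash
python3 mv.py set 0 0 -4.6 0 0 0; python3 mv.py to .4635 .1165 .195 101; python3 - <<'E'
from h import *
c=snap('scene','s11.png'); a=c['pixels'][:,:,::-1]; cv2.imwrite('pics/g11.png',cv2.resize(a[40:170,170:300],None,fx=4.5,fy=4.5,interpolation=cv2.INTER_CUBIC))
E
```

```text
cmd [ 0.46   -0.3379  0.195 ] meas [ 0.4599 -0.3379  0.1945] err mm [-0.1  0.  -0.5] roterr [-0.03 -0.01  0.01] F [-0.5  0.1 -3.4] g 23.7 t 33.95 yaw 103.51
[-4.38 17.64 -0.  ] [0.  0.  0.5] dist rows 9.1
```

View pics/g11.png

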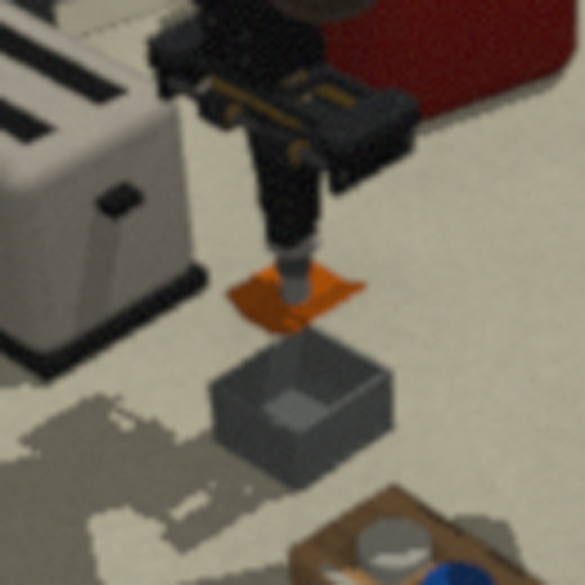

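Emit:
play_rows --pt "-0.3 1 0 0 0 0 15" --pt "-0.7 2.7 0 0 0 0.1 15" --pt "-1.1 4.5 0 0 0 0.2 15" --pt "-1.6 6.3 0 0 0 0.3 15" --pt "-2 8.1 0 0 0 0.4 15" --pt "-2.5 9.9 0 0 0 0.5 15" --pt "-2.9 11.7 0 0 0 0.5 15" --pt "-3.4 13.5 0 0 0 0.5 15" --pt "-3.8 15.3 0 0 0 0.5 15" --pt "-4.2 16.9 0 0 0 0.5 15" --pt "-4.38 17.64 0 0 0 0.5 15" --pt "-4.38 17.64 0 0 0 0.5 15"

```text
time_s: 35.2
tcp_pos: [0.4633, 0.1184, 0.1937]
ee_rot: [[-0.981, -0.195, -0.001], [-0.195, 0.981, -0.0], [0.001, -0.0, -1.0]]
wrist_force: [-0.0, -0.6, -2.5]
gripper_width: 0.277
```

Emit:
play_rows --pt "0 0 0.5 0 0 0 15" --pt "0 0 0.8 0 0 0 15" --pt "0 0 0.8 0 0 0 15" --pt "0 0 0.8 0 0 0 15"

```text
time_s: 35.6
tcp_pos: [0.4636, 0.1155, 0.1744]
ee_rot: [[-0.982, -0.19, -0.001], [-0.19, 0.982, -0.001], [0.001, -0.001, -1.0]]
wrist_force: [0.3, -0.0, -2.2]
gripper_width: 0.277
```

```bash
python3 mv.py set -4.38 17.64 0 0 0 0.5;python3 mv.py set 0 0 .8 0 0 0; cat > ov6.py <<'E'
from h import *
import sys,math
fn=sys.argv[1]; H=.0745; comp=float(sys.argv[2])
c=r.capture('scene'); a=c['pixels'][:,:,::-1].copy(); s=r.sense(); p=np.array(s['tcp_pos']); R=np.array(s['ee_rot'])
u,v=proj(c,p-[0,0,.05]).astype(int); u0,v0,S=u-65,v-50,6; z=cv2.resize(a[v0:v0+95,u0:u0+130],None,fx=S,fy=S,interpolation=cv2.INTER_CUBIC)
def dr(P,col):
    q=np.array([((proj(c,X)-[u0,v0]+.5)*S) for X in P]).astype(np.int32); cv2.polylines(z,[q],True,col,1)
w=math.atan2(R[1,1],R[0,1])-math.pi/2
zz=p[2]-H+comp
dr(place(np.array([[i*.038,j*.014,zz] for i,j in((-1,-1),(-1,1),(1,1),(1,-1))]),[p[0],p[1],w]),(255,255,0))
dr(place(np.array([[i*.038,j*.0345,zz+.011] for i,j in((-1,-1),(-1,1),(1,1),(1,-1))]),[p[0],p[1],w]),(255,255,0))
dr(place(np.array([[i*.05,j*.176,.068] for i,j in((-1,-1),(-1,1),(1,1),(1,-1))]),[.4878,-.006,math.radians(11.1)]),(255,0,255))
cv2.imwrite('pics/'+fn,z)
E
python3 ov6.py ov6.png 0
```

```text
cmd [0.4635 0.1165 0.195 ] meas [0.4636 0.1155 0.1744] err mm [  0.1  -1.  -20.6] roterr [0.03 0.04 0.05] F [ 0.3 -0.  -2.2] g 24.1 t 35.6 yaw 101.0
cmd [0.4635 0.1165 0.175 ] meas [0.4636 0.1155 0.1744] err mm [ 0.1 -1.  -0.6] roterr [0.03 0.04 0.05] F [ 0.3 -0.  -2.2] g 24.1 t 35.6 yaw 101.0
```

View pics/ov6.png

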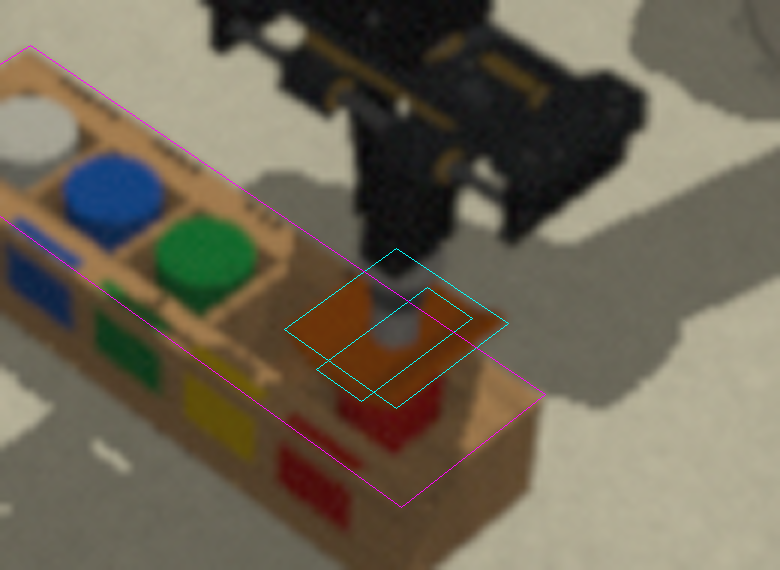

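Emit:
play_rows --pt "0 0 0.4 0 0 0 15" --pt "0 0 0.8 0 0 0 15" --pt "0 0 1 0 0 0 15" --pt "0 0 1.15 0 0 0 15" --pt "0 0 1.3 0 0 0 15" --pt "0 0 1.4 0 0 0 15" --pt "0 0 1.5 0 0 0 15" --pt "0 0 1.56 0 0 0 15" --pt "0 0 1.56 0 0 0 15" --pt "0 0 1.56 0 0 0 15"

```text
time_s: 36.65
tcp_pos: [0.4637, 0.116, 0.1366]
ee_rot: [[-0.982, -0.191, 0.0], [-0.191, 0.982, -0.0], [-0.0, -0.001, -1.0]]
wrist_force: [-2.9, -0.8, 7.5]
gripper_width: 0.274
```

```bash
python3 mv.py set 0 0 1.56 0 0 0; python3 -c "
from station import r;print(r.sense()['moment'])"; python3 ov6.py ov7.png .0065; python3 mv.py to .5118 -.128 .136 101
```

```text
cmd [0.4635 0.1165 0.136 ] meas [0.4637 0.116  0.1366] err mm [ 0.2 -0.4  0.6] roterr [ 0.03 -0.02 -0.03] F [-2.9 -0.8  7.5] g 23.9 t 36.65 yaw 101.0
[-0.3018496   1.14120233  0.02069802]
[-0.03 -9.97 -0.  ] [0. 0. 0.] dist rows 5.0
```

View pics/ov7.png

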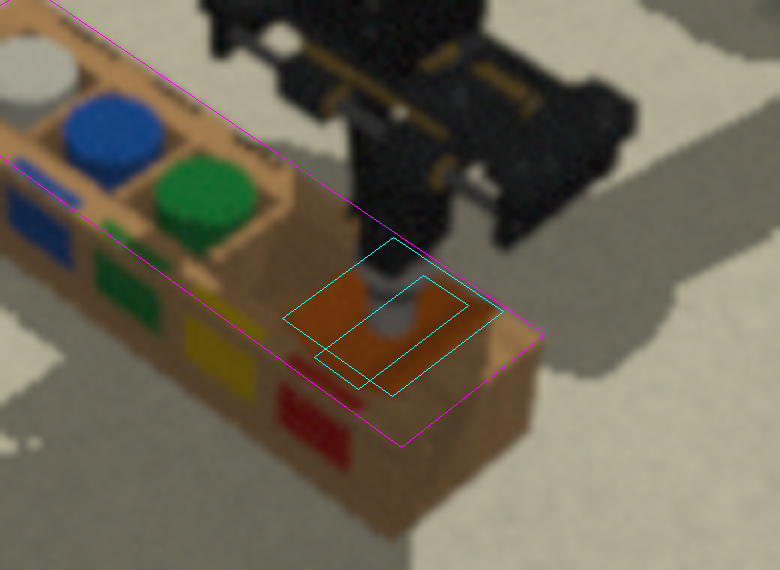

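Emit:
play_rows --pt "0 -0.15 0 0 0 0 15" --pt "0 -0.4 0 0 0 0 15" --pt "0 -0.7 0 0 0 0 15" --pt "0 -1 0 0 0 0 15" --pt "0 -1.3 0 0 0 0 15" --pt "0 -1.6 0 0 0 0 15" --pt "0 -1.9 0 0 0 0 15" --pt "0 -2.2 0 0 0 0 15" --pt "0 -2.5 0 0 0 0 15" --pt "0 -2.8 0 0 0 0 15" --pt "0 -3 0 0 0 0 15"

```text
time_s: 37.8
tcp_pos: [0.4805, 0.0438, 0.1375]
ee_rot: [[-0.982, -0.191, 0.007], [-0.191, 0.982, 0.003], [-0.007, 0.002, -1.0]]
wrist_force: [-0.6, 4.5, 8.1]
gripper_width: 0.274
```

```bash
python3 mv.py set 0 -3 0 0 0 0; python3 ov6.py ov8.png .0065
```

```text
cmd [0.4778 0.0428 0.136 ] meas [0.4805 0.0438 0.1375] err mm [2.7 1.  1.5] roterr [-0.1  -0.4  -0.01] F [-0.6  4.5  8.1] g 23.8 t 37.8 yaw 101.0
```

View pics/ov8.png

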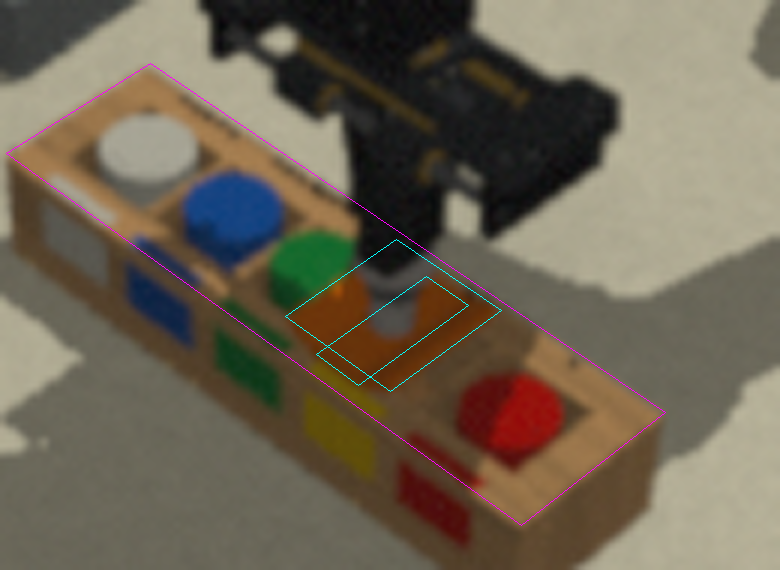

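Emit:
play_rows --pt "0 -0.2 0 0 0 0 15" --pt "0 -0.4 0 0 0 0 15" --pt "0 -0.6 0 0 0 0 15" --pt "0 -0.8 0 0 0 0 15" --pt "0 -1 0 0 0 0 15" --pt "0 -1.2 0 0 0 0 15" --pt "0 -1.4 0 0 0 0 15" --pt "0 -1.6 0 0 0 0 15" --pt "0 -1.8 0 0 0 0 15" --pt "0 -2 0 0 0 0 15" --pt "0 -2.2 0 0 0 0 15" --pt "0 -2.4 0 0 0 0 15"

```text
time_s: 39.05
tcp_pos: [0.4918, -0.0154, 0.1374]
ee_rot: [[-0.981, -0.191, 0.006], [-0.191, 0.981, 0.002], [-0.006, 0.001, -1.0]]
wrist_force: [-1.3, 3.3, 8.0]
gripper_width: 0.275
```

```bash
python3 mv.py set 0 -2.4 0 0 0 0; python3 ov6.py ov9.png .0065;python3 mv.py to .5118 -.128 .136 101
```

```text
cmd [ 0.4892 -0.0161  0.136 ] meas [ 0.4918 -0.0154  0.1374] err mm [2.6 0.7 1.4] roterr [-0.04 -0.37 -0.03] F [-1.3  3.3  8. ] g 23.9 t 39.05 yaw 101.0
[-0.03 -4.57 -0.  ] [0. 0. 0.] dist rows 2.3
```

View pics/ov9.png

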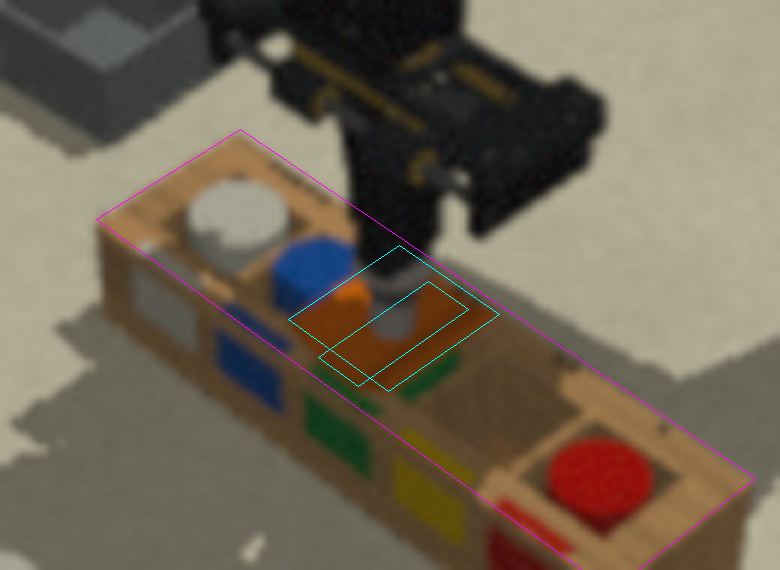

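Emit:
play_rows --pt "0 -0.2 0 0 0 0 15" --pt "0 -0.4 0 0 0 0 15" --pt "0 -0.6 0 0 0 0 15" --pt "0 -0.8 0 0 0 0 15" --pt "0 -1 0 0 0 0 15" --pt "0 -1.2 0 0 0 0 15" --pt "0 -1.4 0 0 0 0 15" --pt "0 -1.6 0 0 0 0 15" --pt "0 -1.8 0 0 0 0 15" --pt "0 -2 0 0 0 0 15" --pt "0 -2.2 0 0 0 0 15" --pt "0 -2.4 0 0 0 0 15"

```text
time_s: 40.3
tcp_pos: [0.5031, -0.0747, 0.1374]
ee_rot: [[-0.981, -0.192, 0.006], [-0.192, 0.981, 0.001], [-0.006, -0.0, -1.0]]
wrist_force: [-0.1, 3.1, 8.2]
gripper_width: 0.274
```

Emit:
play_rows --pt "0 -0.2 0 0 0 0 15" --pt "0 -0.4 0 0 0 0 15" --pt "0 -0.6 0 0 0 0 15" --pt "0 -0.8 0 0 0 0 15" --pt "0 -1 0 0 0 0 15" --pt "0 -1.2 0 0 0 0 15" --pt "0 -1.4 0 0 0 0 15" --pt "0 -1.6 0 0 0 0 15" --pt "0 -1.8 0 0 0 0 15" --pt "0 -2 0 0 0 0 15" --pt "0 -2.2 0 0 0 0 15" --pt "0 -2.3 0 0 0 0 15"

```text
time_s: 41.5
tcp_pos: [0.5138, -0.1315, 0.1373]
ee_rot: [[-0.982, -0.191, 0.005], [-0.191, 0.982, 0.0], [-0.005, -0.001, -1.0]]
wrist_force: [-1.0, 2.9, 8.8]
gripper_width: 0.275
```

```bash
python3 mv.py set 0 -4.7 0 0 0 0; python3 ov6.py ov10.png .0065;python3 mv.py to .4635 .1165 .136 101
```

```text
cmd [ 0.5117 -0.1314  0.136 ] meas [ 0.5138 -0.1315  0.1373] err mm [ 2.2 -0.1  1.3] roterr [ 0.05 -0.28 -0.02] F [-1.   2.9  8.8] g 23.9 t 41.5 yaw 101.0
[-0.  10.1 -0. ] [0. 0. 0.] dist rows 5.1
```

View pics/ov10.png

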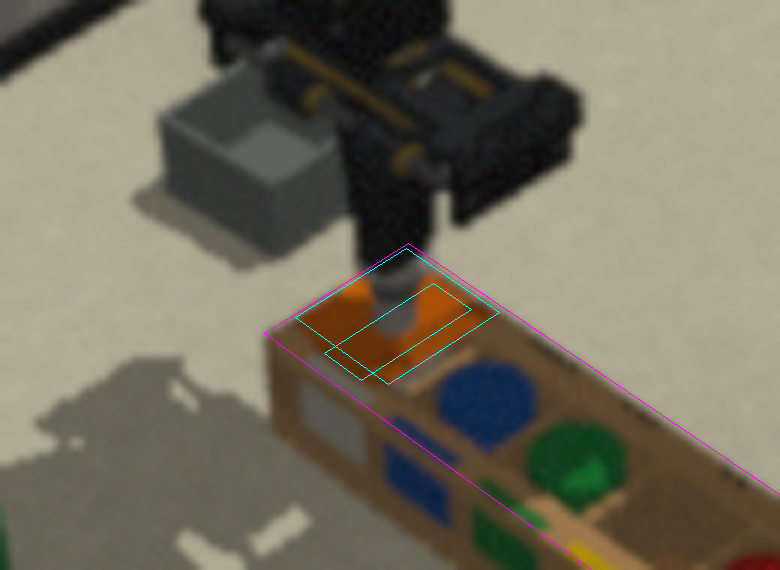

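Emit:
play_rows --pt "0 0.1 0 0 0 0 15" --pt "0 0.3 0 0 0 0 15" --pt "0 0.5 0 0 0 0 15" --pt "0 0.75 0 0 0 0 15" --pt "0 1 0 0 0 0 15" --pt "0 1.25 0 0 0 0 15" --pt "0 1.5 0 0 0 0 15" --pt "0 1.75 0 0 0 0 15" --pt "0 2 0 0 0 0 15" --pt "0 2.25 0 0 0 0 15" --pt "0 2.5 0 0 0 0 15" --pt "0 2.75 0 0 0 0 15"

```text
time_s: 42.75
tcp_pos: [0.5013, -0.0646, 0.1378]
ee_rot: [[-0.981, -0.193, 0.006], [-0.193, 0.981, -0.002], [-0.006, -0.003, -1.0]]
wrist_force: [2.9, -3.2, 8.0]
gripper_width: 0.276
```

Emit:
play_rows --pt "0 0.25 0 0 0 0 15" --pt "0 0.5 0 0 0 0 15" --pt "0 0.75 0 0 0 0 15" --pt "0 1 0 0 0 0 15" --pt "0 1.25 0 0 0 0 15" --pt "0 1.5 0 0 0 0 15" --pt "0 1.75 0 0 0 0 15" --pt "0 2 0 0 0 0 15" --pt "0 2.25 0 0 0 0 15" --pt "0 2.5 0 0 0 0 15" --pt "0 2.75 0 0 0 0 15" --pt "0 3 0 0 0 0 15"

```text
time_s: 43.95
tcp_pos: [0.4867, 0.0094, 0.1376]
ee_rot: [[-0.981, -0.193, 0.006], [-0.193, 0.981, -0.001], [-0.005, -0.002, -1.0]]
wrist_force: [0.6, -2.3, 8.0]
gripper_width: 0.274
```

Emit:
play_rows --pt "0 0.25 0 0 0 0 15" --pt "0 0.5 0 0 0 0 15" --pt "0 0.75 0 0 0 0 15" --pt "0 1 0 0 0 0 15" --pt "0 1.25 0 0 0 0 15" --pt "0 1.5 0 0 0 0 15" --pt "0 1.75 0 0 0 0 15" --pt "0 2 0 0 0 0 15" --pt "0 2.25 0 0 0 0 15" --pt "0 2.5 0 0 0 0 15" --pt "0 2.75 0 0 0 0 15" --pt "0 3 0 0 0 0 15"

```text
time_s: 45.15
tcp_pos: [0.472, 0.0833, 0.1374]
ee_rot: [[-0.981, -0.193, 0.005], [-0.193, 0.981, -0.0], [-0.004, -0.001, -1.0]]
wrist_force: [0.4, -1.9, 6.8]
gripper_width: 0.275
```

Emit:
play_rows --pt "0 0.25 0 0 0 0 15" --pt "0 0.5 0 0 0 0 15" --pt "0 0.75 0 0 0 0 15" --pt "0 1 0 0 0 0 15" --pt "0 1.25 0 0 0 0 15" --pt "0 1.5 0 0 0 0 15" --pt "0 1.5 0 0 0 0 15" --pt "0 1.5 0 0 0 0 15"

```text
time_s: 45.95
tcp_pos: [0.4645, 0.1206, 0.1372]
ee_rot: [[-0.981, -0.192, 0.004], [-0.192, 0.981, 0.001], [-0.004, 0.0, -1.0]]
wrist_force: [-0.2, 0.2, 7.6]
gripper_width: 0.275
```

```bash
python3 mv.py set 0 10.25 0 0 0 0; python3 ov6.py ov11.png .0065
```

```text
cmd [0.4627 0.1201 0.136 ] meas [0.4645 0.1206 0.1372] err mm [1.8 0.5 1.2] roterr [-0.01 -0.24 -0.09] F [-0.2  0.2  7.6] g 23.9 t 45.95 yaw 101.0
```

View pics/ov11.png

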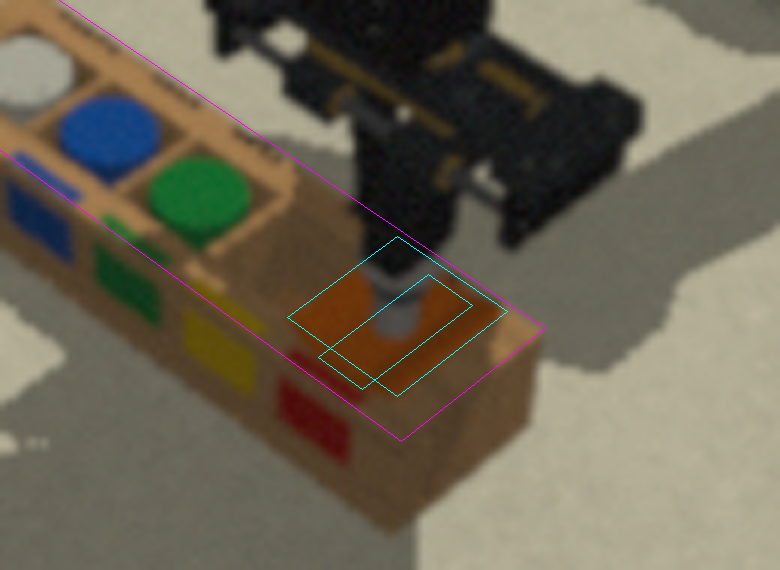

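Sweep done at about 9 to 11 N. Lifting straight up to check that the tins are flush.

Emit:
play_rows --pt "0 0 -0.3 0 0 0 15" --pt "0 0 -0.7 0 0 0 15" --pt "0 0 -1.2 0 0 0 15" --pt "0 0 -1.8 0 0 0 15" --pt "0 0 -2.4 0 0 0 15" --pt "0 0 -2.4 0 0 0 15"

```text
time_s: 46.6
tcp_pos: [0.4638, 0.1205, 0.1972]
ee_rot: [[-0.982, -0.191, 0.004], [-0.191, 0.982, 0.002], [-0.004, 0.002, -1.0]]
wrist_force: [0.7, -0.7, -2.1]
gripper_width: 0.273
```

```bash
python3 mv.py set 0 0 -2.4 0 0 0; python3 mv.py to .46 -.338 .196 103.5
```

```text
cmd [0.4627 0.1201 0.196 ] meas [0.4638 0.1205 0.1972] err mm [1.1 0.4 1.2] roterr [-0.09 -0.23 -0.01] F [ 0.7 -0.7 -2.1] g 23.8 t 46.6 yaw 101.0
[  3.61 -17.97  -0.  ] [ 0.   0.  -0.5] dist rows 9.2
```

Emit:
play_rows --pt "0.2 -1 0 0 0 0 15" --pt "0.5 -2.7 0 0 0 -0.1 15" --pt "0.9 -4.5 0 0 0 -0.2 15" --pt "1.3 -6.3 0 0 0 -0.3 15" --pt "1.6 -8.1 0 0 0 -0.4 15" --pt "2 -9.9 0 0 0 -0.5 15" --pt "2.3 -11.7 0 0 0 -0.5 15" --pt "2.7 -13.5 0 0 0 -0.5 15" --pt "3.1 -15.3 0 0 0 -0.5 15" --pt "3.4 -17 0 0 0 -0.5 15" --pt "3.61 -17.97 0 0 0 -0.5 15" --pt "3.61 -17.97 0 0 0 -0.5 15"

```text
time_s: 47.8
tcp_pos: [0.4591, -0.3408, 0.1934]
ee_rot: [[-0.973, -0.229, -0.002], [-0.229, 0.973, 0.001], [0.002, 0.002, -1.0]]
wrist_force: [-0.7, 0.4, -2.1]
gripper_width: 0.276
```

Emit:
play_rows --pt "0 0 0 0 0 0 15" --pt "0 0 0 0 0 0 15" --pt "0 0 0 0 0 0 15"

```text
time_s: 48.1
tcp_pos: [0.4601, -0.3372, 0.1955]
ee_rot: [[-0.972, -0.235, -0.0], [-0.235, 0.972, 0.0], [0.0, 0.0, -1.0]]
wrist_force: [-0.2, 0.1, -2.2]
gripper_width: 0.276
```

```bash
python3 mv.py set 3.61 -17.97 0 0 0 -0.5; python3 - <<'E'
from h import *
import math
c=snap('scene','s12.png'); a=c['pixels'][:,:,::-1]; 
cv2.imwrite('pics/g12.png',cv2.resize(a[40:170,170:300],None,fx=4.5,fy=4.5,interpolation=cv2.INTER_CUBIC))
u0,v0,S=230,145,6; z=cv2.resize(a[v0:v0+90,u0:u0+120],None,fx=S,fy=S,interpolation=cv2.INTER_CUBIC)
for t,y in (('tin_red',.124),('tin_green',0),('tin_blue',-.062),('tin_white',-.124)):
    X=place(np.array([[0,y,0]]),[.4878,-.006,math.radians(11.1)])[0]
    m=mask('scene',t,proj(c,X+[0,0,.07]))
    v,u=np.nonzero(m); print(t,np.round([u.mean(),v.mean()],1),m.sum(),'pred z.068',np.round(proj(c,X+[0,0,.068]),1),'z.076',np.round(proj(c,X+[0,0,.076]),1))
    P=cyl(.05,.068,.076)+X
    for k,col in((0,(255,255,0)),(1,(0,255,255))): cv2.polylines(z,[((np.array([proj(c,q) for q in P[k::2]])-[u0,v0]+.5)*S).astype(np.int32)],True,col,1)
cv2.imwrite('pics/flush12.png',z)
c=snap('top','t12.png'); a=c['pixels'][:,:,::-1]; cv2.imwrite('pics/t12z.png',cv2.resize(a[200:285,245:405],None,fx=4.8,fy=4.8,interpolation=cv2.INTER_CUBIC))
E
```

```text
cmd [ 0.4599 -0.3381  0.196 ] meas [ 0.4601 -0.3372  0.1955] err mm [ 0.2  0.9 -0.5] roterr [-0.02  0.01 -0.09] F [-0.2  0.1 -2.2] g 24.0 t 48.1 yaw 103.51
tin_red [317.7 205. ] 214.0 pred z.068 [317.6 203.8] z.076 [317.8 201.9]
tin_green [285.8 182.4] 197.0 pred z.068 [286.2 181.8] z.076 [286.3 179.9]
tin_blue [271.1 172.2] 212.0 pred z.068 [271.4 171.5] z.076 [271.4 169.5]
tin_white [256.5 162.7] 144.0 pred z.068 [257.2 161.5] z.076 [257.2 159.5]
```

View pics/flush12.png

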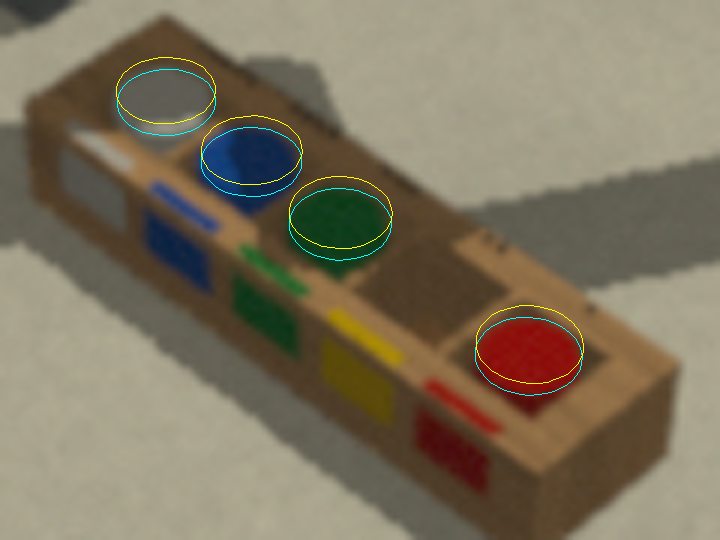

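View pics/g12.png

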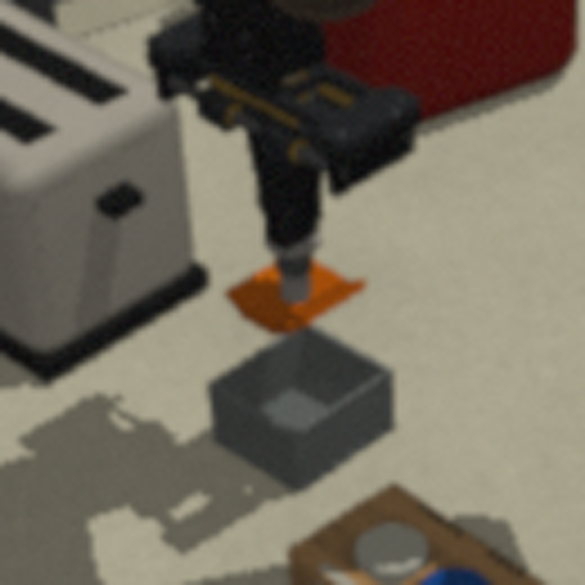

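View pics/t12z.png

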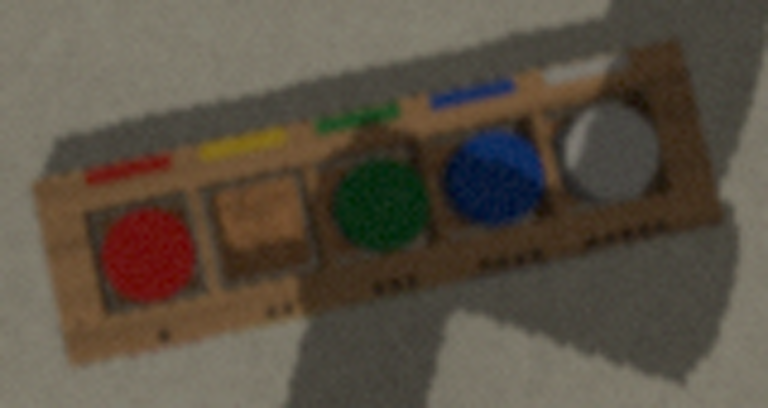

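All four tins match the flush outline at z = 68 mm, and the presser hangs in the hand exactly as it did before the sweep. Lowering it into the caddy.

Emit:
play_rows --pt "0 0 0.5 0 0 0 15" --pt "0 0 1 0 0 0 15" --pt "0 0 1.6 0 0 0 15" --pt "0 0 2.2 0 0 0 15" --pt "0 0 2.7 0 0 0 15" --pt "0 0 3.2 0 0 0 15" --pt "0 0 3.7 0 0 0 15" --pt "0 0 4.1 0 0 0 15" --pt "0 0 4.4 0 0 0 15" --pt "0 0 4.6 0 0 0 15" --pt "0 0 4.62 0 0 0 15" --pt "0 0 4.62 0 0 0 15"

```text
time_s: 49.6
tcp_pos: [0.4604, -0.3384, 0.0803]
ee_rot: [[-0.972, -0.234, 0.001], [-0.234, 0.972, -0.0], [-0.001, -0.0, -1.0]]
wrist_force: [-0.1, -0.6, -2.7]
gripper_width: 0.274
```

```bash
python3 mv.py set 0 0 4.62 0 0 0; python3 - <<'E'
from h import *
c=snap('scene','s13.png'); a=c['pixels'][:,:,::-1]; cv2.imwrite('pics/g13.png',cv2.resize(a[40:170,170:300],None,fx=4.5,fy=4.5,interpolation=cv2.INTER_CUBIC))
E
```

```text
cmd [ 0.4599 -0.3381  0.0805] meas [ 0.4604 -0.3384  0.0803] err mm [ 0.4 -0.4 -0.2] roterr [ 0.03 -0.03 -0.01] F [-0.1 -0.6 -2.7] g 23.9 t 49.6 yaw 103.51
```

View pics/g13.png

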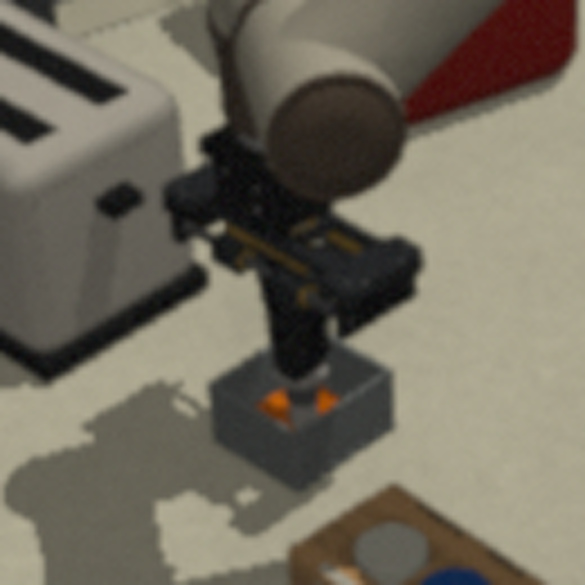

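Emit:
play_rows --pt "0 0 0.02 0 0 0 15" --pt "0 0 0.04 0 0 0 15" --pt "0 0 0.05 0 0 0 15" --pt "0 0 0.05 0 0 0 15"

```text
time_s: 50.05
tcp_pos: [0.4603, -0.3385, 0.0795]
ee_rot: [[-0.972, -0.234, 0.001], [-0.234, 0.972, -0.0], [-0.001, -0.001, -1.0]]
wrist_force: [-0.7, 1.2, 2.9]
gripper_width: 0.271
```

```bash
python3 mv.py set 0 0 .05 0 0 0
```

```text
cmd [ 0.4599 -0.3381  0.0792] meas [ 0.4603 -0.3385  0.0795] err mm [ 0.4 -0.4  0.2] roterr [ 0.04 -0.03 -0.02] F [-0.7  1.2  2.9] g 23.6 t 50.05 yaw 103.51
```

On the floor. Opening, then straight up and away.

Emit:
play_rows --pt "0 0 0 0 0 0 30" --pt "0 0 0 0 0 0 45" --pt "0 0 0 0 0 0 60" --pt "0 0 0 0 0 0 60" --pt "0 0 0 0 0 0 60" --pt "0 0 -0.6 0 0 0 60" --pt "0 0 -1.5 0 0 0 60" --pt "0 0 -3 0 0 0 60" --pt "0 0 -4.5 0 0 0 60" --pt "0 0 -6 0 0 0 60" --pt "0 0 -7 0 0 0 60" --pt "0 0 -7 0 0 0 60"

```text
time_s: 51.25
tcp_pos: [0.4619, -0.3395, 0.2586]
ee_rot: [[-0.972, -0.234, 0.008], [-0.234, 0.972, -0.005], [-0.007, -0.006, -1.0]]
wrist_force: [0.1, 0.3, 0.8]
gripper_width: 0.69
```

```bash
python3 mv.py set 0 0 -7 0 0 0; python3 mv.py to .36 -.12 .3 103.5
```

```text
cmd [ 0.4599 -0.3381  0.2542] meas [ 0.4619 -0.3395  0.2586] err mm [ 2.  -1.4  4.3] roterr [ 0.36 -0.4  -0.03] F [0.1 0.3 0.8] g 60.0 t 51.25 yaw 103.51
[ 1.85  9.42 -1.83] [0. 0. 0.] dist rows 4.9
```

Emit:
play_rows --pt "0.3 1.5 -0.5 0 0 0 60" --pt "0.6 3 -1 0 0 0 60" --pt "0.9 4.5 -1.5 0 0 0 60" --pt "1.2 6 -1.8 0 0 0 60" --pt "1.5 7.5 -1.8 0 0 0 60" --pt "1.8 9 -1.8 0 0 0 60" --pt "1.8 9 -1.8 0 0 0 60" --pt "1.8 9 -1.8 0 0 0 60"

```text
time_s: 52.05
tcp_pos: [0.3634, -0.1295, 0.2986]
ee_rot: [[-0.972, -0.236, 0.0], [-0.236, 0.972, 0.0], [-0.0, -0.0, -1.0]]
wrist_force: [0.6, -0.1, -0.3]
gripper_width: 0.688
```

```bash
python3 mv.py set 1.8 9 -1.8 0 0 0; python3 fit1.py | grep -E "mug|jar"; python3 look.py 14; python3 - <<'E'
from h import *
import cv2
a=cv2.imread('pics/scene14.png')[80:170,190:300]; b=cv2.imread('pics/top14.png')[200:290,400:510]
cv2.imwrite('pics/cad14.png',cv2.resize(np.hstack([a,b]),None,fx=3.6,fy=3.6,interpolation=cv2.INTER_CUBIC))
E
```

```text
cmd [ 0.3636 -0.1298  0.2992] meas [ 0.3634 -0.1295  0.2986] err mm [-0.2  0.3 -0.6] roterr [ 0.   -0.02 -0.13] F [ 0.6 -0.1 -0.3] g 59.8 t 52.05 yaw 103.51
mug ('scene',) [ 0.7817 -0.1224] 0.0 0.098
mug ('top',) [ 0.7793 -0.1191] 0.0 0.129
mug ('scene', 'top') [ 0.781 -0.12 ] 0.0 0.254
jam_jar ('scene',) [0.7805 0.1348] 0.0 0.083
jam_jar ('top',) [0.7737 0.1351] 0.0 0.119
jam_jar ('scene', 'top') [0.7792 0.1352] 0.0 0.223
sugar_jar ('scene',) [0.3586 0.4684] 0.0 0.129
sugar_jar ('top',) [0.362  0.4677] 0.0 0.114
sugar_jar ('scene', 'top') [0.3615 0.4696] 0.0 0.246
```

View pics/both14.png

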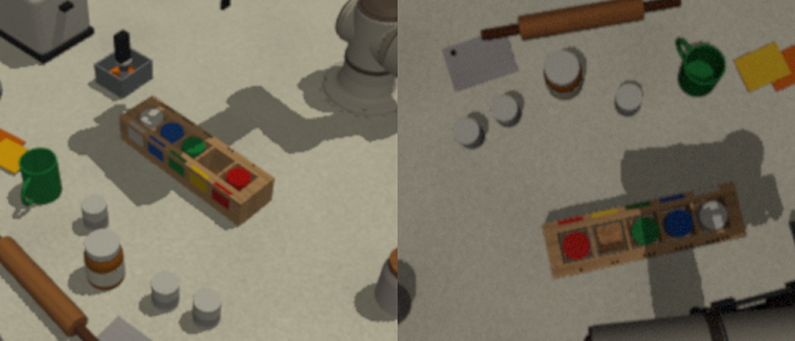

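View pics/cad14.png

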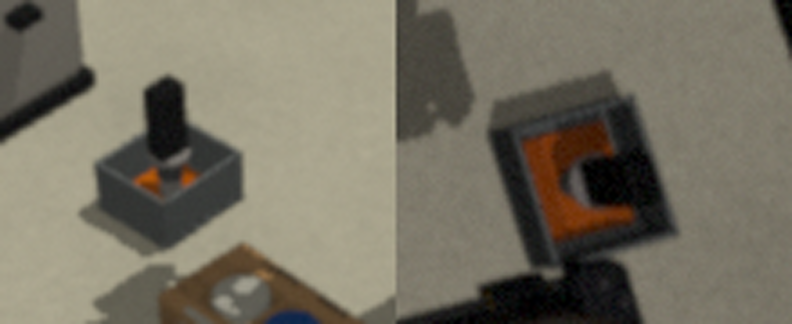

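The presser is upright in the caddy as at the start. The tins are in their pockets and flush, the yellow pocket is empty, and the bystanders measure within about 2 mm of their starting positions. Handing in.

```bash
python3 -c "
from station import r
print(r.finish_job())"
```

```text
the job is handed in; nothing more can be done
None
```

The rack is loaded and pressed, and the job is handed in; it finished at about 52 s of the 200 s, and hand-in gives no verdict.

- **Tins:** I set red, green, blue and white in pockets 1, 3, 4 and 5, in that order. The yellow tin was missing, so pocket 2 stays empty. The white one was the look-alike nearest the base. Blue was knocked about 3 cm partway through, so I located it again before picking it up.
- **Sweep:** I pressed the sole down over pocket 1, swept it to pocket 5 and back, and lifted off. The spring was squeezed about 5–6 mm, and the force readings along the way came to about 9–11 N.
- **Presser:** I stood it back in its caddy, let go and backed off.

**Last checks:**
- Right after the sweep, all four tins matched the flush outline at 68 mm in the scene view, clearly lower than the 76 mm outline.
- The presser stands upright in the same place as at the start.
- The mug and both jars were within about 2 mm of their starting positions in the joint two-camera fits, and within 3 mm in any single camera.
- The two cameras differed by about 4 mm in y throughout. I relied on the scene camera at the rack, because it agreed with the arm there.

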